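Light treatment of serviced camera lenses

ROBOT

A 7-joint arm with a two-finger parallel gripper is mounted at the origin on the work surface. World frame = base frame: x ahead of the robot, y to its left, z up, the work surface at z = 0. Lengths are in m, angles in rad, forces in N, time in s.
With the tool pointing down it reaches from about 0.4 to 0.85 m from the base axis. Payload 10.4 kg.
Tool frame: the origin (TCP) lies at the very end of the fingers, on their centre line; the grasp point (between the pads) lies 19 mm behind it; z points along the fingers, y is the line along which they close (so a half turn about z gives the same grasp; the last joint's range is limited). The gripper opens to 87 mm and grips with 3 to 60 N. Pads are 19 mm wide; open, the fingers measure 117 mm over their backs; the gripper's body (75 mm by 190 mm) begins 51 mm behind the grasp point.
Start: joints at [1.137, 0.332, -0.065, 1.46, 0.022, 1.35, -0.088], TCP at [0.25, -0.573, 0.223] pointing down, gripper open.
Joint ranges: [-2.6, 2.6], [-0.5, 2.12], [-1.47, 1.34], [0.16, 2.42], [-1.27, 4.41], [0.06, 2.06], [-2.6, 2.6]. Speed limits (rad/s): [2.22, 2.22, 2.79, 2.79, 3.14, 3.14, 3.14].

INTERFACE

Orientations are given as a unit quaternion [x, y, z, w].
In Python, from bench import read_state, cams, workorder gives the robot as it stands.
- The arm moves only by the shell command python3 -m crank 'ROWS' [FORCE]. ROWS is text: rows parted by semicolons, each of 5 numbers parted by spaces: the shift along the tool's x, y, z scaled (see below), then the turn about the tool's z scaled (see below), then the opening, from -1 (shut) to 1 (fully open). In form: dx dy dz yaw jaw; .... A call has 1 to 10 rows; each row shifts and turns the commanded pose from where the row before left it, along the tool's axes as they then stand; what a row does not reach is not made up. The controller multiplies each number of a shift by 200 mm and each number of a turn by 90 degrees. A row lasts 1/10 s, in which the tool goes at most 50 mm and 8.59 degrees, less where a joint would pass 70% of its speed; a pose out of reach is approached as far as the arm can. A call with a number of a shift or a turn outside -1 to 1 is refused whole. A call with a gripper value outside its range is refused whole. The fingers move at their own pace and stop on an object; FORCE is the grip in N (left out, the last holds). Time passes only in rows, so rows that do not move let the fingers close. It gives the time, the measured TCP pose, the force, the opening and the grip force at its end, in the units of the state.
- read_state(): the state, without advancing time (a new reading comes with each control period).
- cams.camera(name): name is "side" or "top"; returns a dict with "img" (384x512x3 uint8, blue, green, red), "K" (3x3 intrinsics, pixels), "dist" ([k1, k2, p1, p2, k3] as OpenCV has them; the pictures are not rectified), "xyz" and "attitude" of the camera in the world. Camera axes: x right, y down, z forward; pixel columns grow to the right and rows downward; lengths in m; the calibration is good to about 2 mm. A picture is of the moment at which its call begins. There is no depth.
- workorder.close_job(): hands the job in; it is judged then, once.
The state is a dict: "time": time; "joint_positions": joint angles; "joint_vel": joint speeds; "joint_torque": joint torques, N m; "ee_pos": TCP position; "eef_rot": TCP orientation; "ft_force": force on the tool from outside, world axes, zero at the start; "torque": the same for the moment, N m; "width": finger opening in m; "grip_force": force on a finger pad.
Only numpy, scipy, OpenCV 4.12 (cv2) and the standard library are available. Lean on these libraries where they do the work, as an engineer would, in place of code of your own. Each camera call takes 0.05 s, during which the arm holds its last target. There are 200 camera calls.

TASK

Pull the dimmer lever fully back to idle, towards the robot, and leave it there while you stand every lens lying on the blue mat in the light box, one to a pocket, mount end down in the pocket and front glass up. When all are fully seated, push the lever up until it lines up with the brass index arm, let go of it and leave it there for 3 seconds, then pull it fully back to idle and let go. Do not push away or tip the tall steel can or the jar.

Things in the scene. Friction and masses are not known exactly. Their poses are not given: they have to be found in the camera images.
- dimmer (a joint): Dimmer lever angle in rad. 0 = idle: against its stop, leaning 0.7 rad from upright towards the robot end (-x) of its housing; grows to 1.4 as the lever is pushed over away from the robot (housing's +x). 0.7 = upright. Friction holds it wherever it is left.
- index_arm (a joint): Angle of the brass index arm, same axle, zero and sense as the lever: the lever's commanded angle. Very stiff, stays where it was set.
- dimmer_grip (a point): Centre of the lever's grip, a black cylinder 26 mm in diameter and 34 mm long lying along the axle direction, 120 mm from the axle, at the end of a 12 x 14 mm steel bar. Its z axis points along the lever away from the axle, its y axis along the axle.
- index_tip (a point): Tip of the brass index arm, a flat diamond-ended pointer on the same axle, 71 mm from the axle and 22 mm to the +y side of the lever. Its z axis points along the arm away from the axle.
- dimmer_base: Grey dimmer housing, 150 x 85 x 50 mm, fixed to the bench at the robot's left. Origin under its centre. The axle lies along its y axis, 65 mm above the bench over the origin; its -x end faces the robot, with a white stripe on that end.
- lightbox: Aluminium light box, 84 (x) x 400 (y) x 30 mm (z), fixed, a row of four pockets in its top. Origin at the centre of its underside.
- pocket1 (a point): Centre of the mouth of round pocket 1 of the light box, at its top face (30 mm above the bench): 52 mm in diameter, 17 mm deep, 95 mm from its neighbours; box y = -142.5 mm.
- pocket2 (a point): Centre of the mouth of round pocket 2 of the light box, at its top face (30 mm above the bench): 52 mm in diameter, 17 mm deep, 95 mm from its neighbours; box y = -47.5 mm.
- pocket3 (a point): Centre of the mouth of round pocket 3 of the light box, at its top face (30 mm above the bench): 52 mm in diameter, 17 mm deep, 95 mm from its neighbours; box y = 47.5 mm.
- pocket4 (a point): Centre of the mouth of round pocket 4 of the light box, at its top face (30 mm above the bench): 52 mm in diameter, 17 mm deep, 95 mm from its neighbours; box y = 142.5 mm.
- lens1: Camera lens (all alike; None if absent), lying. Origin on its axis mid barrel, +z out of the front glass. z -43 to -29 mm: steel mount spigot, diameter 46; to -17: square steel flange 58 x 58; to 26: black eight-sided barrel, 58 across flats; to 38: bright front ring, diameter 53, green glass. Origin 29 mm above the bench lying, 59 mm when seated (flange on the light box). 0.25 kg.
- lens2: Camera lens (all alike; None if absent), lying. Origin on its axis mid barrel, +z out of the front glass. z -43 to -29 mm: steel mount spigot, diameter 46; to -17: square steel flange 58 x 58; to 26: black eight-sided barrel, 58 across flats; to 38: bright front ring, diameter 53, green glass. Origin 29 mm above the bench lying, 59 mm when seated (flange on the light box). 0.25 kg.
- lens3: Camera lens (all alike; None if absent), lying. Origin on its axis mid barrel, +z out of the front glass. z -43 to -29 mm: steel mount spigot, diameter 46; to -17: square steel flange 58 x 58; to 26: black eight-sided barrel, 58 across flats; to 38: bright front ring, diameter 53, green glass. Origin 29 mm above the bench lying, 59 mm when seated (flange on the light box). 0.25 kg.
- lens4: Camera lens (all alike; None if absent), lying. Origin on its axis mid barrel, +z out of the front glass. z -43 to -29 mm: steel mount spigot, diameter 46; to -17: square steel flange 58 x 58; to 26: black eight-sided barrel, 58 across flats; to 38: bright front ring, diameter 53, green glass. Origin 29 mm above the bench lying, 59 mm when seated (flange on the light box). 0.25 kg.
- spray_can: Bystander: closed steel can, 60 mm in diameter, 150 mm tall, behind the light box. Origin under its centre, z up.
- screw_jar: Bystander: glass jar with black lid, 52 mm in diameter, 60 mm tall, at the right of the light box. Origin under its centre, z up.
Things that resemble listed ones, but are neither listed nor needed, are in the scene too. What is shaped like the lens1 but orange is not meant.

How it is judged:
On the way, in this order (a step that is already met when the one before it is completed fails the run):
1. the lever is at idle (value of joint dimmer below 0.08 rad), for 0.2 s.
2. with the lever at idle, every lens stands in a pocket, mount down (value of joint dimmer below 0.08 rad and angle between each of lens1, lens2, lens3, lens4's own z axis and vertical below 0.1 rad and ((horizontal distance between lens1 and pocket1 below 0.01 m and z of lens1 in the frame of lightbox below 0.0635 m) or (horizontal distance between lens1 and pocket2 below 0.01 m and z of lens1 in the frame of lightbox below 0.0635 m) or (horizontal distance between lens1 and pocket3 below 0.01 m and z of lens1 in the frame of lightbox below 0.0635 m) or (horizontal distance between lens1 and pocket4 below 0.01 m and z of lens1 in the frame of lightbox below 0.0635 m)) and ((horizontal distance between lens2 and pocket1 below 0.01 m and z of lens2 in the frame of lightbox below 0.0635 m) or (horizontal distance between lens2 and pocket2 below 0.01 m and z of lens2 in the frame of lightbox below 0.0635 m) or (horizontal distance between lens2 and pocket3 below 0.01 m and z of lens2 in the frame of lightbox below 0.0635 m) or (horizontal distance between lens2 and pocket4 below 0.01 m and z of lens2 in the frame of lightbox below 0.0635 m)) and ((horizontal distance between lens3 and pocket1 below 0.01 m and z of lens3 in the frame of lightbox below 0.0635 m) or (horizontal distance between lens3 and pocket2 below 0.01 m and z of lens3 in the frame of lightbox below 0.0635 m) or (horizontal distance between lens3 and pocket3 below 0.01 m and z of lens3 in the frame of lightbox below 0.0635 m) or (horizontal distance between lens3 and pocket4 below 0.01 m and z of lens3 in the frame of lightbox below 0.0635 m)) and ((horizontal distance between lens4 and pocket1 below 0.01 m and z of lens4 in the frame of lightbox below 0.0635 m) or (horizontal distance between lens4 and pocket2 below 0.01 m and z of lens4 in the frame of lightbox below 0.0635 m) or (horizontal distance between lens4 and pocket3 below 0.01 m and z of lens4 in the frame of lightbox below 0.0635 m) or (horizontal distance between lens4 and pocket4 below 0.01 m and z of lens4 in the frame of lightbox below 0.0635 m)) and linear speed of each of lens1, lens2, lens3, lens4 below 0.03 m/s), for 0.3 s.
3. the lever, let go, lines up with the index arm while the lenses stand in their pockets (angle between the z axis of dimmer_grip and the z axis of index_tip, either way round below 0.09 rad and contact force between the fingers and dimmer below 0.3 N and angle between each of lens1, lens2, lens3, lens4's own z axis and vertical below 0.1 rad and ((horizontal distance between lens1 and pocket1 below 0.01 m and z of lens1 in the frame of lightbox below 0.0635 m) or (horizontal distance between lens1 and pocket2 below 0.01 m and z of lens1 in the frame of lightbox below 0.0635 m) or (horizontal distance between lens1 and pocket3 below 0.01 m and z of lens1 in the frame of lightbox below 0.0635 m) or (horizontal distance between lens1 and pocket4 below 0.01 m and z of lens1 in the frame of lightbox below 0.0635 m)) and ((horizontal distance between lens2 and pocket1 below 0.01 m and z of lens2 in the frame of lightbox below 0.0635 m) or (horizontal distance between lens2 and pocket2 below 0.01 m and z of lens2 in the frame of lightbox below 0.0635 m) or (horizontal distance between lens2 and pocket3 below 0.01 m and z of lens2 in the frame of lightbox below 0.0635 m) or (horizontal distance between lens2 and pocket4 below 0.01 m and z of lens2 in the frame of lightbox below 0.0635 m)) and ((horizontal distance between lens3 and pocket1 below 0.01 m and z of lens3 in the frame of lightbox below 0.0635 m) or (horizontal distance between lens3 and pocket2 below 0.01 m and z of lens3 in the frame of lightbox below 0.0635 m) or (horizontal distance between lens3 and pocket3 below 0.01 m and z of lens3 in the frame of lightbox below 0.0635 m) or (horizontal distance between lens3 and pocket4 below 0.01 m and z of lens3 in the frame of lightbox below 0.0635 m)) and ((horizontal distance between lens4 and pocket1 below 0.01 m and z of lens4 in the frame of lightbox below 0.0635 m) or (horizontal distance between lens4 and pocket2 below 0.01 m and z of lens4 in the frame of lightbox below 0.0635 m) or (horizontal distance between lens4 and pocket3 below 0.01 m and z of lens4 in the frame of lightbox below 0.0635 m) or (horizontal distance between lens4 and pocket4 below 0.01 m and z of lens4 in the frame of lightbox below 0.0635 m))), for 2 s.
At the end, for the whole second after the job is handed in: Lever within 0.08 rad of idle and let go; every lens present stands still in a pocket, front up, within 0.1 rad of upright, 10 mm of the pocket centre and 4.5 mm of fully down. Before that the lever stood, let go, within 0.09 rad of the index arm for 2 s (all of step 2 and contact force between the fingers and dimmer below 0.3 N); the robot touches nothing.
It fails at once if the can or the jar is tipped or pushed more than 50 mm (angle between any of spray_can, screw_jar's own z axis and vertical above 0.6 rad or distance of any of spray_can, screw_jar from where it was at the start of the episode above 0.05 m).
Of lens1, lens2, lens3, lens4 only 3 to 4 are there at a start; the rules pass over those that are not, and their reading is None.
At some moment in a run one of lens1, lens2, lens3, lens4 may be knocked a few centimetres aside while the robot is not near it.
It also fails if it takes over 210 s, if anything falls off the work surface, if the arm or the gripper's body presses on something with over 40 N, if the wrist force passes 120 N, or if a joint passes its speed limit or range.

## Working session

There is one attempt and no reset: what is moved stays moved. The work goes in short steps, Python scripts to look and compute and a shell command to move; the robot and the scene stay as the last step left them, time stands still between calls to the robot, and variables do not carry over. Pictures are saved under pics/ and viewed, at most 14 in all, crops included, and the job is handed in when it is done.

```bash
ls; mkdir -p pics
python3 - <<'E'
from bench import read_state,cams
import cv2
s=read_state();print(s)
for n in("top","side"):
    c=cams.camera(n);cv2.imwrite(f"pics/{n}0.png",c["img"]);print(n,c["K"],c["dist"],c["xyz"],c["attitude"])
E
```

```text
pics
{'time': 0.0, 'joint_positions': array([ 1.13739321,  0.33286039, -0.06470298,  1.46093817,  0.02163357,
        1.34988099, -0.08849861]), 'joint_vel': array([-0.00201811, -0.00036585, -0.00303177, -0.00122218, -0.00023712,
        0.00165959, -0.00117876]), 'joint_torque': array([ 3.59611749e-04, -6.23263478e+01,  2.47800769e-02, -3.89893448e+01,
       -6.13504252e-02,  3.98496666e-02,  2.07780940e-04]), 'ee_pos': array([ 0.24942594, -0.57265882,  0.22176262]), 'eef_rot': array([ 9.78975610e-01,  2.03976157e-01, -1.88317455e-04, -6.69189929e-04]), 'ft_force': array([-0.24616311,  0.10965026, -1.12025511]), 'torque': array([ 0.0103816 , -0.02444415, -0.04350687]), 'grip_force': 0.0, 'width': 0.08698460673175115}
top [[482.9816812    0.         252.36763347]
 [  0.         482.9816812  195.06941057]
 [  0.           0.           1.        ]] [-0.14810254  0.          0.          0.          0.        ] [ 0.19425833 -0.01153954  1.67970224] [ 0.70696452 -0.70046447  0.07346436 -0.06444907]
side [[493.90866403   0.         252.25416661]
 [  0.         493.90866403 189.14736471]
 [  0.           0.           1.        ]] [-0.15978805  0.          0.          0.          0.        ] [0.39752711 0.93806372 1.08608585] [-0.0545759   0.92651569 -0.37205578  0.01283113]
```

View pics/top0.png

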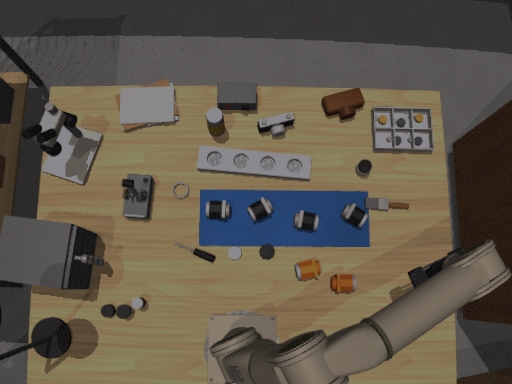

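View pics/side0.png

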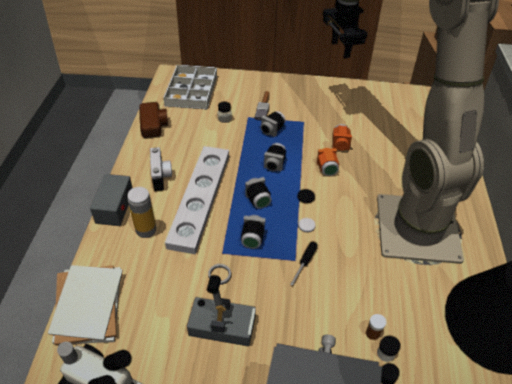

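The top view shows four dark lenses on the mat, near (217,209), (260,209), (307,221) and (355,215). It also shows the dimmer at (137,195), the light box from (200,160) to (310,165), the can at (215,122) and the jar at (364,167). Next I'll zoom in.

```bash
cat > h.py <<'E'
import numpy as np,cv2
from scipy.spatial.transform import Rotation as R
from bench import read_state,cams
def cam(n): return cams.camera(n)
def rays(c,uv):
    p=cv2.undistortPoints(np.float64(uv).reshape(-1,1,2),c["K"],np.float64(c["dist"])).reshape(-1,2)
    return R.from_quat(c["attitude"]).apply(np.c_[p,np.ones(len(p))])
def onz(c,uv,z):
    d=rays(c,uv);o=np.array(c["xyz"]);return o+d*((z-o[2])/d[:,2])[:,None]
def proj(c,P):
    Rm=R.from_quat(c["attitude"]).as_matrix().T
    return cv2.projectPoints(np.float64(P).reshape(-1,1,3),cv2.Rodrigues(Rm)[0],-Rm@np.array(c["xyz"]),c["K"],np.float64(c["dist"]))[0].reshape(-1,2)
def tri(ca,ua,cb,ub):
    a,b=rays(ca,ua)[0],rays(cb,ub)[0];oa,ob=np.array(ca["xyz"]),np.array(cb["xyz"])
    s=np.linalg.lstsq(np.c_[a,-b],ob-oa,rcond=None)[0];p,q=oa+a*s[0],ob+b*s[1]
    return (p+q)/2,np.linalg.norm(p-q)
def crop(img,x,y,w,h,k): return cv2.resize(img[y:y+h,x:x+w],None,fx=k,fy=k,interpolation=cv2.INTER_CUBIC)
def tool():
    s=read_state();return s["ee_pos"],R.from_quat(s["eef_rot"]).as_matrix()
E
python3 - <<'E'
from h import *
t,s=cam("top"),cam("side")
a=crop(t["img"],195,185,180,65,4.4);b=crop(s["img"],180,105,200,150,2);d=crop(t["img"],110,160,60,60,5)
o=np.zeros((600,800,3),np.uint8);o[:a.shape[0],:792]=a;o[290:590,:400]=b;o[290:590,410:710]=d
cv2.imwrite("pics/z1.png",o)
cv2.imwrite("pics/z2.png",crop(s["img"],180,255,90,100,6))
for n,c in(("t",t),("s",s)):print(n,proj(c,[[.5,0,0],[.5,0,.1]]))
E
```

```text
t [[243.33051805 202.39876546]
 [243.18703616 197.02058767]]
s [[246.6580919  212.55980827]
 [246.96878791 188.80817178]]
```

View pics/z1.png

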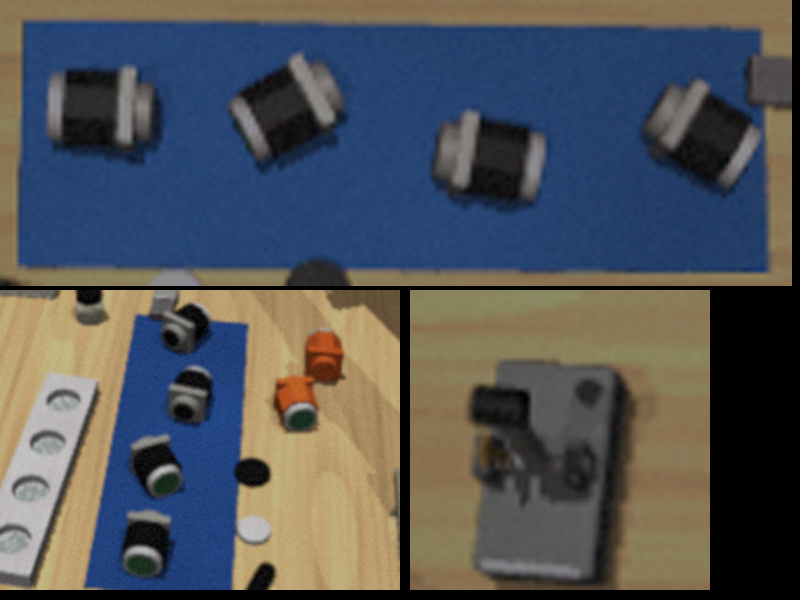

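View pics/z2.png

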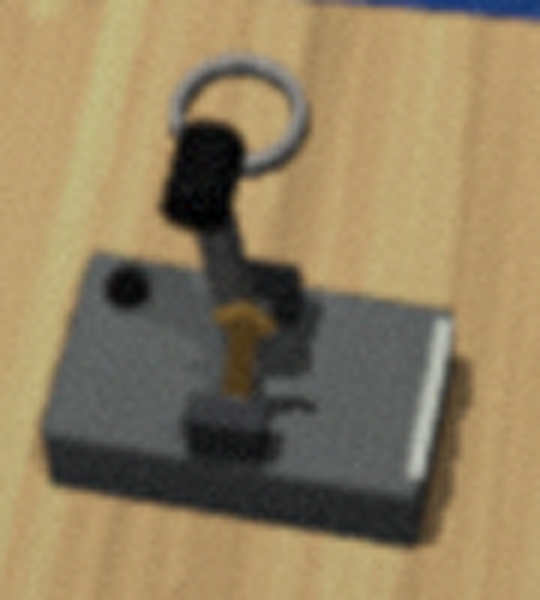

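The zoom shows that the two left lenses have the front ring to the left (+y) and the mount to the right. The two right lenses are the other way round. The dimmer grip is at (128,183) in the top view and (214,284) in the side view, and the index arm's brass tip is at side (220,308). I'll measure these now.

```bash
cat > m.py <<'E'
from h import *
def lenses(t,roi=(200,191,169,54),zp=.029):
    x,y,w,h=roi;im=t["img"][y:y+h,x:x+w].astype(int)
    nb=((im[...,0]-im[...,2])<22).astype(np.uint8)
    nb=cv2.morphologyEx(nb,cv2.MORPH_OPEN,np.ones((3,3)))
    out=[]
    for c in cv2.findContours(nb,cv2.RETR_EXTERNAL,cv2.CHAIN_APPROX_NONE)[0]:
        if cv2.contourArea(c)<150: continue
        p=onz(t,c.reshape(-1,2)+[x,y],zp)[:,:2]
        b=cv2.minAreaRect(np.float32(p*1000)); q=cv2.boxPoints(b)
        e=[q[1]-q[0],q[2]-q[1]]; l=max(e,key=np.linalg.norm)
        out.append((np.array(b[0])/1000,np.degrees(np.arctan2(l[1],l[0])),sorted(b[1]),c.mean(0)+[x,y]))
    return out
if __name__=="__main__":
    t,s=cam("top"),cam("side")
    for o in lenses(t):print(*[np.round(v,3) for v in o])
    print("base",onz(t,[[128,174.4],[151,176.4],[148,218],[123.6,216]],.05).round(3).tolist())
    print("base side",onz(s,[[196,297.5],[255,307.5],[248.5,336.5],[187.5,328]],.05).round(3).tolist())
    print("grip",tri(t,[[128,183]],s,[[214.2,284.2]]),"tip",tri(t,[[126,191.5]],s,[[220.5,307]]))
    x,y=190,140;im=t["img"][y:y+45,x:x+130]
    g=cv2.cvtColor(im,cv2.COLOR_BGR2HSV)
    m=((g[...,1]<35)&(g[...,2]>90)).astype(np.uint8)
    c=max(cv2.findContours(m,cv2.RETR_EXTERNAL,cv2.CHAIN_APPROX_NONE)[0],key=cv2.contourArea)
    b=cv2.minAreaRect(np.float32(onz(t,c.reshape(-1,2)+[x,y],.03)[:,:2]*1000));print("box",b,cv2.boxPoints(b))
    cv2.imwrite("pics/z3.png",crop(t["img"],190,140,130,45,6))
E
python3 m.py
```

```text
[ 0.433 -0.217] 80.202 [62.388 85.012] [[305.718 220.704]]
[ 0.455 -0.387] 62.31 [70.942 84.466] [[353.928 214.87 ]]
[0.467 0.089] -89.386 [63.172 80.128] [[217.667 209.264]]
[ 0.473 -0.058] -63.17 [64.258 84.184] [[259.797 209.219]]
base [[0.586, 0.404, 0.05], [0.579, 0.322, 0.05], [0.433, 0.325, 0.05], [0.439, 0.411, 0.05]]
base side [[0.584, 0.329, 0.05], [0.44, 0.338, 0.05], [0.447, 0.416, 0.05], [0.589, 0.412, 0.05]]
grip (array([0.52695191, 0.36857517, 0.18164818]), np.float64(0.002007110262970305)) tip (array([0.51165588, 0.38858377, 0.12243442]), np.float64(0.003005619107036152))
box ((640.44287109375, -36.49884033203125), (399.8031921386719, 84.13890075683594), 85.066162109375) [[ 581.3367  -232.04153]
 [ 665.1638  -239.27792]
 [ 699.5491   159.04385]
 [ 615.7219   166.28024]]
```

View pics/z3.png

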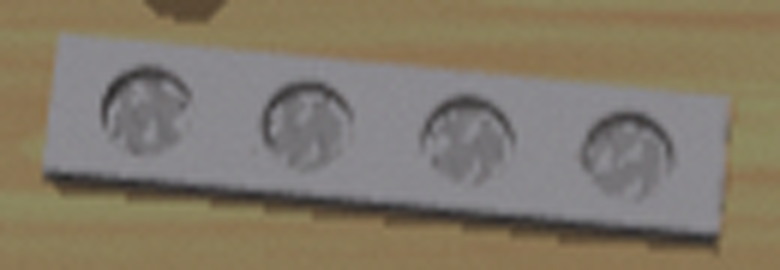

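The light box fits at 400 x 84 mm, which matches, with its centre at (0.640, -0.037) and long axis at 85.1°. The lever radius comes out at 0.118 m against 0.120 m. I'll turn the tool so its y axis lies along world x, then drive to the dimmer.

```bash
python3 -m crank '0 0 -0.025 -0.0922 1;0 0 -0.025 -0.0922 1;0 0 -0.025 -0.0922 1;0 0 -0.025 -0.0922 1;0 0 -0.025 -0.0922 1;0 0 -0.025 -0.0922 1;0 0 -0.025 -0.0922 1;0 0 -0.025 -0.0922 1;0 0.2 0 0 1;0 0.2 0 0 1'; python3 -m crank '0.15 0.2 0 0 1;0.15 0.2 0 0 1;0.15 0.2 0 0 1;0.2 0 0 0 1;0.2 0 0 0 1;0 0 0 0 1'; python3 -c "
from h import *
p,r=tool();print(p.round(4),r.round(3).tolist(),read_state()['joint_positions'].round(2))"
```

```text
time: 1.3
ee_pos: [0.3293, -0.5739, 0.2632]
eef_rot: [0.709, 0.706, -0.0, 0.0]
ft_force: [0.2, -0.6, 0.3]
width: 0.087
grip_force: 0.0
time: 1.9
ee_pos: [0.4521, -0.3974, 0.2632]
eef_rot: [0.705, 0.709, 0.001, -0.0]
ft_force: [1.2, -0.4, 0.6]
width: 0.0867
grip_force: 0.0
[ 0.4521 -0.3974  0.2632] [[-0.006, 1.0, 0.001], [1.0, 0.006, 0.001], [0.001, 0.001, -1.0]] [ 0.92  0.28 -0.34  1.45  0.09  1.42  0.58]
```

```bash
python3 -m crank '0.24 0.02 0 0 1;0.24 0.02 0 0 1;0.24 0.02 0 0 1;0.24 0.02 0 0 1;0.24 0.02 0 0 1;0.24 0.02 0 0 1;0.24 0.02 0 0 1;0.24 0.02 0 0 1;0.24 0.02 0 0 1;0.24 0.02 0 0 1' >/dev/null; python3 -m crank '0.24 0.02 0 0 1;0.24 0.02 0 0 1;0.24 0.02 0 0 1;0.24 0.02 0 0 1;0.24 0.02 0 0 1;0.24 0.05 0 0 1;0 0 0 0 1;0 0 0 0 1'; python3 -m crank '0 0 0.15 0 1;0 0 0.15 0 1;0 0 0.15 0 1;0 0 0.05 0 1;0 0 0 0 1'; python3 -c "
from h import *
p,r=tool();print(p.round(4),r.round(3).tolist());
s=cam('side');t=cam('top');cv2.imwrite('pics/g1.png',np.hstack([crop(s['img'],160,210,120,130,3),crop(t['img'],90,150,120,130,3)]))"
```

```text
time: 3.7
ee_pos: [0.5205, 0.3657, 0.2616]
eef_rot: [0.707, 0.707, -0.001, -0.001]
ft_force: [-0.1, -1.0, 0.7]
width: 0.0871
grip_force: 0.0
time: 4.2
ee_pos: [0.5213, 0.3626, 0.1618]
eef_rot: [0.708, 0.706, -0.001, 0.0]
ft_force: [0.5, -0.4, 1.0]
width: 0.087
grip_force: 0.0
[0.5213 0.3626 0.1618] [[0.003, 1.0, -0.001], [1.0, -0.003, -0.002], [-0.002, -0.001, -1.0]]
```

View pics/g1.png

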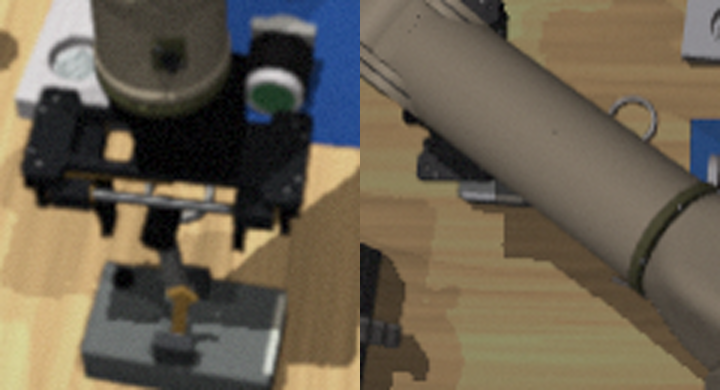

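The fingers straddle the grip. I'll pull back now and watch the force.

```bash
python3 -m crank '0 -0.08 0 0 1;0 -0.08 0 0 1;0 -0.08 0.01 0 1;0 -0.08 0.02 0 1;0 -0.08 0.02 0 1;0 -0.08 0.01 0 1;0 -0.05 0 0 1;0 0 0 0 1;0 0 0 0 1'; python3 -m crank '0 -0.02 0 0 1;0 0 0 0 1'; python3 -m crank '0 -0.02 0 0 1;0 0 0 0 1';python3 -m crank '0 -0.02 0 0 1;0 0 0 0 1'
```

```text
time: 5.2
ee_pos: [0.4154, 0.3649, 0.1514]
eef_rot: [0.708, 0.707, 0.0, 0.0]
ft_force: [0.0, -0.6, 0.6]
width: 0.0873
grip_force: 0.0
time: 5.4
ee_pos: [0.4112, 0.3647, 0.1507]
eef_rot: [0.708, 0.706, 0.0, 0.0]
ft_force: [2.4, -0.2, 0.6]
width: 0.087
grip_force: 1.0
time: 5.6
ee_pos: [0.4083, 0.3645, 0.1506]
eef_rot: [0.708, 0.706, 0.001, 0.001]
ft_force: [7.7, 1.1, -2.2]
width: 0.0868
grip_force: 3.9
time: 5.8
ee_pos: [0.4078, 0.3643, 0.1507]
eef_rot: [0.709, 0.705, 0.004, 0.002]
ft_force: [23.9, 5.5, -13.0]
width: 0.0871
grip_force: 11.5
```

The lever is on its stop: the force climbs with no further travel. I'll back off, lift, and go over the leftmost lens. I also need to locate the can and jar.

```bash
python3 -m crank '0 0.06 0 0 1;0 0 0 0 1;0 0 -0.2 0 1;0 0 -0.2 0 1;-0.2 0 0 0 1;-0.2 0 0 0 1;-0.2 0.05 0 0 1;-0.2 0.05 0 0 1;-0.2 0.05 0 0 1;-0.2 0.05 0 0 1'>/dev/null; python3 -m crank '-0.1 0.05 0 0 1;0 0 0 0 1;0 0 0 0 1'
python3 - <<'E'
from h import *
p,r=tool();print(p.round(4),r[:,1].round(3))
t,s=cam('top'),cam('side')
print("can top",onz(t,[[214,115]],.15).round(3),"can base",onz(s,[[145,230]],0).round(3),tri(t,[[214,115]],s,[[139,194]]))
print("jar",onz(t,[[364,167]],.06).round(3),tri(t,[[364,166]],s,[[224,105]]))
cv2.imwrite('pics/g2.png',np.hstack([crop(s['img'],180,255,90,100,4.4),crop(t['img'],105,160,70,78,5.6)[:440]]))
E
```

```text
time: 7.1
ee_pos: [0.4639, 0.1055, 0.2303]
eef_rot: [0.707, 0.707, -0.0, -0.001]
ft_force: [-1.4, 0.2, 0.2]
width: 0.0873
grip_force: 0.0
[0.4639 0.1055 0.2303] [ 1.    -0.001 -0.001]
can top [[0.769 0.101 0.15 ]] can base [[0.778 0.102 0.   ]] (array([0.7710445 , 0.10100418, 0.14870528]), np.float64(0.0023908853609232016))
jar [[ 0.619 -0.421  0.06 ]] (array([ 0.62588148, -0.42091523,  0.06226322]), np.float64(0.00716876171473473))Traceback (most recent call last):
  File "<stdin>", line 6, in <module>
    return _nx.concatenate(arrs, 1, dtype=dtype, casting=casting)
           ~~~~~~~~~~~~~~~^^^^^^^^^^^^^^^^^^^^^^^^^^^^^^^^^^^^^^^
ValueError: all the input array dimensions except for the concatenation axis must match exactly, but along dimension 0, the array at index 0 has size 440 and the array at index 1 has size 437
```

```bash
python3 -m crank '0.015 0.015 0.22 0 1;0 0 0.22 0 1;0 0 0.22 0 1;0 0 0.22 0 1;0 0 0.12 0 1;0 0 0.07 0 1;0 0 0.02 0 1;0 0 0 0 1;0 0 0 0 1'; python3 -m crank '0 0 0 0 -1;0 0 0 0 -1;0 0 0 0 -1;0 0 0 0 -1;0 0 0 0 -1;0 0 0 0 -1;0 0 0 0 -1' 6
```

```text
time: 8.1
ee_pos: [0.4685, 0.1082, 0.0139]
eef_rot: [0.707, 0.707, 0.001, 0.001]
ft_force: [-0.2, -0.2, -0.1]
width: 0.0869
grip_force: 0.0
time: 8.8
ee_pos: [0.4682, 0.1079, 0.0129]
eef_rot: [0.708, 0.707, 0.001, 0.0]
ft_force: [2.4, 1.1, 4.1]
width: 0.0582
grip_force: 6.0
```

The width reads 58.2 mm, matching the 58 mm across flats. Next I'll tip the lens upright about its mount edge.

```bash
python3 -m crank '-0.0285 0 -0.0375 0 -1;-0.035 0 -0.0325 0 -1;-0.04 0 -0.0345 0 -1;-0.0465 0 -0.0315 0 -1;-0.051 0 -0.0225 0 -1;-0.0545 0 -0.014 0 -1;-0.056 0 -0.0035 0 -1;-0.0555 0 0.0055 0 -1;-0.054 0 0.01 0 -1;0 0 0 0 -1'
python3 - <<'E'
from h import *
s=cam('side');t=cam('top')
cv2.imwrite('pics/g3.png',np.hstack([crop(s['img'],200,180,110,100,4),crop(s['img'],180,260,90,100,4)]))
E
```

```text
time: 9.8
ee_pos: [0.467, 0.0214, 0.044]
eef_rot: [0.708, 0.706, -0.001, -0.0]
ft_force: [-0.1, 0.7, -2.9]
width: 0.0579
grip_force: 6.0
```

View pics/g3.png

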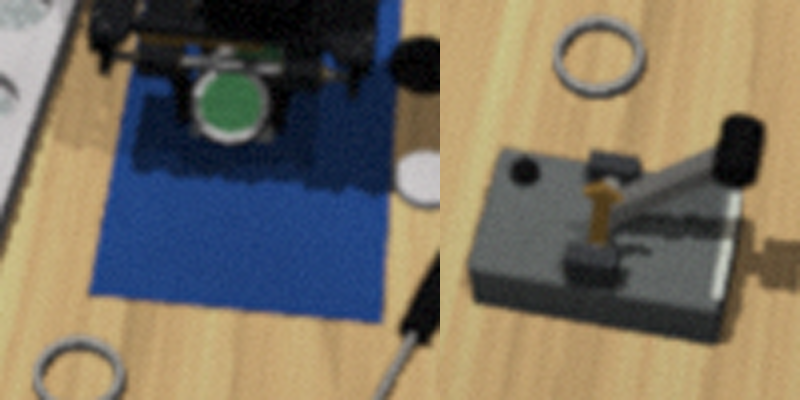

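The side view shows the glass facing the camera, so the lens is only about 45° up; its weight is on the gripper. I'll lighten the grip and let it swing.

```bash
cat > tilt.py <<'E'
from h import *
import sys
def glass(c,roi):
    x,y,w,h=roi;g=cv2.cvtColor(c["img"][y:y+h,x:x+w],cv2.COLOR_BGR2HSV)
    m=((g[...,0]>40)&(g[...,0]<90)&(g[...,1]>70)&(g[...,2]>40)).astype(np.uint8)
    cs=[k for k in cv2.findContours(m,cv2.RETR_EXTERNAL,cv2.CHAIN_APPROX_NONE)[0] if len(k)>8]
    return [tuple(np.round(v,1) for v in (cv2.fitEllipse(k)[0]+np.array([x,y]),*cv2.fitEllipse(k)[1:])) for k in cs]
s=cam("side");print(glass(s,(130,80,230,190)),glass(cam("top"),(190,130,190,120)))
E
python3 tilt.py; python3 -m crank '0 0 -0.1 0 -1;0 0 -0.05 0 -1;0 0 0 0 -1;0 0 0 0 -1;0 0 0 0 -1;0 0 0 0 -1;0 0 0 0 -1' 3; python3 tilt.py
```

```text
[(array([257.1, 205.3]), array([13.4, 13.9]), np.float64(39.5)), (array([265.4, 193.2]), array([2. , 7.6]), np.float64(88.6)), (array([330.4, 169.5]), array([ 7.1, 11.4]), np.float64(75.9))] []
time: 10.7
ee_pos: [0.4672, 0.0235, 0.0742]
eef_rot: [0.708, 0.707, -0.0, -0.0]
ft_force: [-1.3, 0.1, -2.2]
width: 0.058
grip_force: 3.0
[(array([258.3, 194.4]), array([ 7.5, 14.2]), np.float64(93.0)), (array([330.4, 169.6]), array([ 7.1, 11.4]), np.float64(74.1))] []
```

Run:
```python
from h import *
s=cam('side');p=np.array([.467,.0235,.0932])
for a in (0,30,45,60,75,90):
    n=np.array([0,np.cos(np.radians(a)),np.sin(np.radians(a))]);print(a,proj(s,p+n*.021).round(1))
cv2.imwrite('pics/g4.png',crop(s['img'],215,150,90,75,7))
```

```text
0 [[257.1 203.4]]
30 [[257.3 200.1]]
45 [[257.5 198.1]]
60 [[257.7 196.1]]
75 [[257.9 194.2]]
90 [[258.1 192.5]]
```

View pics/g4.png

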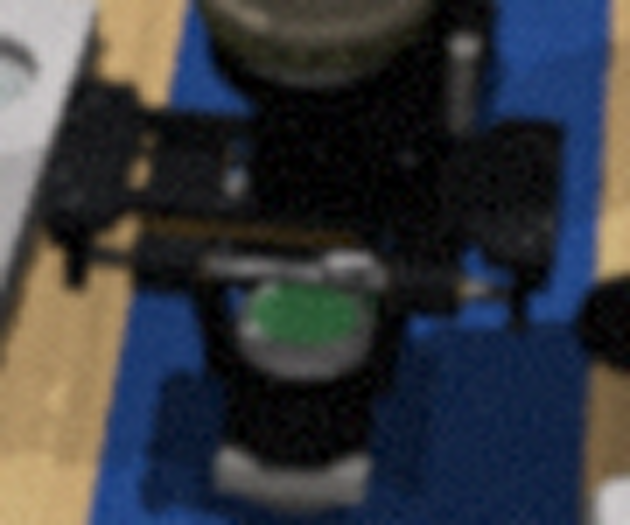

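The view shows the lens hanging mount down with the glass up, so at 3 N it swings by itself. I'll square it by lowering it onto the mat, then grip firmly.

```bash
python3 -m crank '0 0 0.1 0 -1;0 0 0.05 0 -1;0 0 0 0 -1;0 0 0 0 -1'; python3 -m crank '0 0 0.015 0 -1;0 0 0 0 -1';python3 -m crank '0 0 0.015 0 -1;0 0 0 0 -1'
```

```text
time: 11.25
ee_pos: [0.4668, 0.0234, 0.0445]
eef_rot: [0.708, 0.707, -0.001, -0.001]
ft_force: [-0.1, -0.4, -3.2]
width: 0.058
grip_force: 3.0
time: 11.45
ee_pos: [0.4674, 0.0236, 0.0418]
eef_rot: [0.708, 0.707, -0.0, 0.0]
ft_force: [-0.3, 0.9, 0.1]
width: 0.058
grip_force: 3.0
time: 11.65
ee_pos: [0.4672, 0.0236, 0.0385]
eef_rot: [0.708, 0.707, -0.0, -0.0]
ft_force: [-1.8, 1.7, -0.1]
width: 0.0579
grip_force: 3.0
```

```bash
cat > go.py <<'E'
from h import *
import sys
p,r=tool();g=np.array([float(v) for v in sys.argv[1:4]])
print("tcp",p.round(4),"yaw of y",np.degrees(np.arctan2(r[1,1],r[0,1])).round(2),"total units",(r.T@(g-p)/.2).round(4))
E
python3 -m crank '0 0 0 0 -1;0 0 0 0 -1;0 0 0 0 -1' 25 >/dev/null; python3 -m crank '0 0 -0.1 -0.0945 -1;0 0 -0.1 -0.0945 -1;0 0 -0.1 -0.0945 -1;0 0 -0.1 -0.0945 -1;0 0 -0.1 -0.0945 -1;0 0 0 -0.0945 -1;0 0 0 -0.0945 -1;0 0 0 -0.0945 -1;0 0 0 -0.0945 -1;0 0 0 -0.0945 -1'; python3 -m crank '0 0 0 0 -1;0 0 0 0 -1'; python3 go.py .6527 .1055 .1
```

```text
time: 12.95
ee_pos: [0.4674, 0.0231, 0.1385]
eef_rot: [0.041, 0.999, -0.0, 0.0]
ft_force: [-0.4, 0.5, -3.6]
width: 0.0579
grip_force: 25.0
time: 13.15
ee_pos: [0.4674, 0.0232, 0.1386]
eef_rot: [0.046, 0.999, -0.0, -0.0]
ft_force: [0.6, -0.4, -2.6]
width: 0.0576
grip_force: 25.0
tcp [0.4674 0.0232 0.1386] yaw of y 84.69 total units [-0.8846  0.4953  0.1926]
```

```bash
python3 -m crank '-0.18 0.099 0 0 -1;-0.18 0.099 0 0 -1;-0.18 0.099 0 0 -1;-0.18 0.099 0 0 -1;-0.18 0.099 0 0 -1;0 0 0.1 0 -1;0 0 0.09 0 -1;0 0 0 0 -1;0 0 0 0 -1'; python3 go.py .6557 .1052 .1; python3 tilt.py
python3 - <<'E'
from h import *
s=cam('side');p,r=tool();g=p+[0,0,.019]
print(proj(s,[g+r[:,0]*.003+[0,0,.0235],g+[0,0,.0235],[.6527,.1055,.03],[.6527,.1055,.0625]]))
cv2.imwrite('pics/g5.png',crop(s['img'],150,150,90,75,8))
E
```

```text
time: 14.05
ee_pos: [0.6547, 0.1055, 0.1005]
eef_rot: [0.045, 0.999, -0.0, -0.0]
ft_force: [0.6, -0.6, -2.6]
width: 0.0574
grip_force: 25.0
tcp [0.6547 0.1055 0.1005] yaw of y 84.87 total units [-0.0049 -0.0011  0.0023]
[(array([192. , 200.7]), array([2.1, 4.3]), np.float64(169.9)), (array([186.9, 197.3]), array([2.3, 3.8]), np.float64(9.2)), (array([263.1, 195.2]), array([ 7.4, 11.1]), np.float64(61.8)), (array([330.4, 169.5]), array([ 7.4, 11.5]), np.float64(80.8))] []
[[183.46288513 200.99618897]
 [182.3501943  200.81009621]
 [187.07084491 228.83206203]
 [186.10282306 221.23123927]]
```

View pics/g5.png

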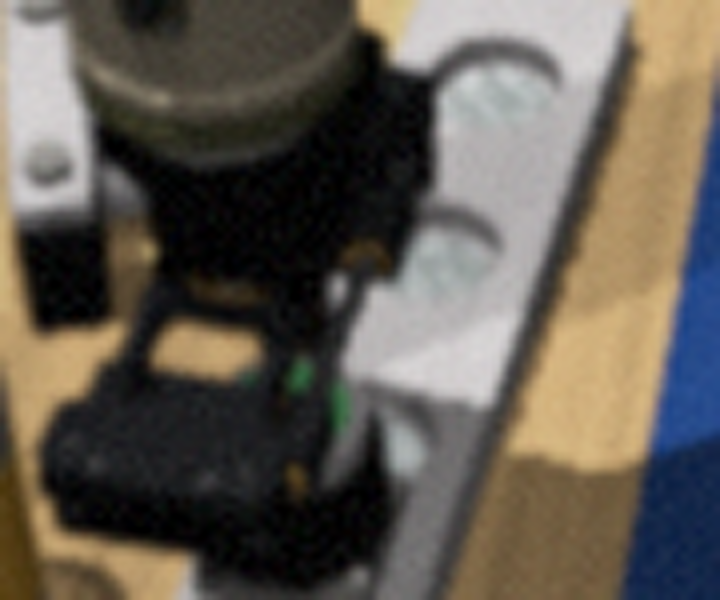

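The finger hides the lens here, and the ring edge near pixel (196,205) suggests the axis is off the TCP by more than expected. I'll raise, yaw back and measure.

```bash
python3 -m crank '0 0 -0.1 0.0945 -1;0 0 -0.1 0.0945 -1;0 0 0 0.0945 -1;0 0 0 0.0945 -1;0 0 0 0.0945 -1;0 0 0 0.0945 -1;0 0 0 0.0945 -1;0 0 0 0.0945 -1;0 0 0 0.0945 -1;0 0 0 0.0945 -1'; python3 -m crank '0 0 0 0 -1' >/dev/null
cat > off.py <<'E'
from h import *
from tilt import glass
import sys
zg=float(sys.argv[1])
s=cam('side');p,r=tool();g=p+[0,0,.019]
u=proj(s,[g+[0,0,.038-zg]])[0].round(0).astype(int)
for e in glass(s,(max(u[0]-25,0),u[1]-25,50,50)):
    q=onz(s,[e[0]],g[2]+.038-zg)[0];print(e,q.round(4),"offset in tool x,y mm",((q-g)@r*1000)[:2].round(1))
cv2.imwrite(sys.argv[2],crop(s['img'],u[0]-40,u[1]-35,80,75,7))
E
sed -i 's/^s=cam("side");print/if __name__=="__main__":\n    s=cam("side");print/' tilt.py; python3 off.py .0145 pics/g6.png
```

```text
time: 15.2
ee_pos: [0.6556, 0.1062, 0.1418]
eef_rot: [0.71, 0.704, 0.001, 0.001]
ft_force: [-0.3, 0.4, -3.7]
width: 0.058
grip_force: 25.0
(array([180.2, 192.9]), array([ 8.6, 16.7]), np.float64(87.4)) [0.6558 0.1153 0.1841] offset in tool x,y mm [9.  0.3]
```

View pics/g6.png

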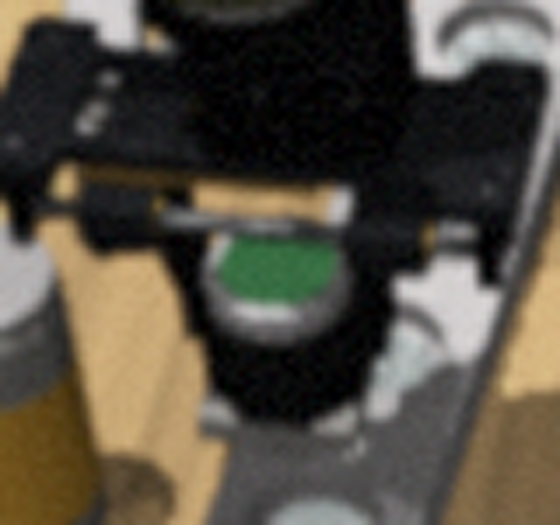

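The glass is partly hidden by the gripper bar at its top edge, so I'll fit a circle on the plane using only the visible lower edge.

```bash
cat > off.py <<'E'
from h import *
from scipy.optimize import least_squares
import sys
def fitc(P):
    f=least_squares(lambda v:np.hypot(P[:,0]-v[0],P[:,1]-v[1])-v[2],[*P.mean(0),.02],loss="soft_l1",f_scale=.001);return f.x
def run(zg,fn=None):
    s=cam('side');p,r=tool();g=p+[0,0,.019];z=g[2]+.038-zg
    u,v=proj(s,[[g[0],g[1],z]])[0].round().astype(int);k=8
    im=crop(s["img"],u-25,v-25,50,50,k);h=cv2.cvtColor(im,cv2.COLOR_BGR2HSV)
    m=((h[...,0]>40)&(h[...,0]<90)&(h[...,1]>60)&(h[...,2]>35)).astype(np.uint8)
    c=max(cv2.findContours(m,cv2.RETR_EXTERNAL,cv2.CHAIN_APPROX_NONE)[0],key=cv2.contourArea).reshape(-1,2)
    x,y,w,hh=cv2.boundingRect(c)
    for f in (.25,.4,.5):
        P=onz(s,(c[c[:,1]>y+f*hh]+.5)/k-.5+[u-25,v-25],z)
        q=fitc(P[:,:2]);print("glass c,r",q.round(4),"offset tool x,y mm",((np.r_[q[:2],z]-g)@r*1000)[:2].round(1))
    if fn: cv2.imwrite(fn,im)
if __name__=="__main__": run(float(sys.argv[1]),*sys.argv[2:])
E
python3 off.py .0145; python3 -m crank '0 0 0.1 0 -1;0 0 0.08 0 -1;0 0 0 0 -1;0 0 0 0 -1' >/dev/null;python3 off.py .0145
```

```text
glass c,r [0.656  0.1118 0.021 ] offset tool x,y mm [5.4 0.6]
glass c,r [0.6562 0.1107 0.0218] offset tool x,y mm [4.4 0.8]
glass c,r [0.6563 0.1097 0.0227] offset tool x,y mm [3.4 0.8]
glass c,r [0.6555 0.1122 0.0209] offset tool x,y mm [ 5.8 -0.1]
glass c,r [0.6558 0.1111 0.0218] offset tool x,y mm [4.7 0.2]
glass c,r [0.6559 0.11   0.0228] offset tool x,y mm [3.6 0.3]
```

```bash
python3 -m crank '0 0 0 -0.0945 -1;0 0 0 -0.0945 -1;0 0 0 -0.0945 -1;0 0 0 -0.0945 -1;0 0 0 -0.0945 -1;0 0 0 -0.0945 -1;0 0 0 -0.0945 -1;0 0 0 -0.0945 -1;0 0 0 -0.0945 -1;0 0 0 -0.0945 -1'>/dev/null; python3 -m crank '0 0 0 0 -1' >/dev/null;python3 go.py .6567 .1052 .085
```

```text
tcp [0.656  0.1061 0.1055] yaw of y 85.1 total units [-0.0039 -0.0043  0.1026]
```

```bash
python3 -m crank '-0.004 -0.004 0.1 0 -1;0 0 0.06 0 -1;0 0 0 0 -1' ; python3 -m crank '0 0 0.025 0 -1;0 0 0 0 -1';python3 -m crank '0 0 0.02 0 -1;0 0 0 0 -1'
```

```text
time: 17.25
ee_pos: [0.6551, 0.1049, 0.0709]
eef_rot: [0.045, 0.999, -0.0, -0.001]
ft_force: [0.2, -0.3, -2.6]
width: 0.058
grip_force: 25.0
time: 17.45
ee_pos: [0.6566, 0.1058, 0.0684]
eef_rot: [0.044, 0.999, 0.0, 0.001]
ft_force: [0.1, -0.0, -1.9]
width: 0.0575
grip_force: 25.0
time: 17.65
ee_pos: [0.6589, 0.1055, 0.0667]
eef_rot: [0.045, 0.999, 0.0, 0.003]
ft_force: [3.3, -2.2, 10.1]
width: 0.058
grip_force: 25.0
```

```bash
cat > st.py <<'E'
from h import *
s=read_state();print(s["ee_pos"].round(4),s["ft_force"].round(1),s["torque"].round(2))
E
python3 st.py; python3 -m crank '0 0 -0.01 0 -1;-0.01 0 0 0 -1;0 0 0.015 0 -1;0 0 0 0 -1'>/dev/null;python3 st.py;python3 -m crank '-0.01 0 0 0 -1;0 0 0.005 0 -1;0 0 0 0 -1'>/dev/null;python3 st.py
```

```text
[0.6589 0.1055 0.0667] [ 3.3 -2.2 10.1] [-0.24 -0.69  0.  ]
[0.6604 0.1054 0.0649] [ 1.4 -1.6 11.4] [-0.2  -0.49  0.02]
[0.6621 0.1053 0.0639] [ 2.8 -1.7 11.2] [-0.25 -0.28  0.09]
```

Run:
```python
from h import *
s=cam('side');t=cam("top")
cv2.imwrite('pics/g7.png',np.hstack([crop(s['img'],150,165,75,75,6),crop(t['img'],180,125,55,75,6)]))
```

```text
(no output)
```

View pics/g7.png

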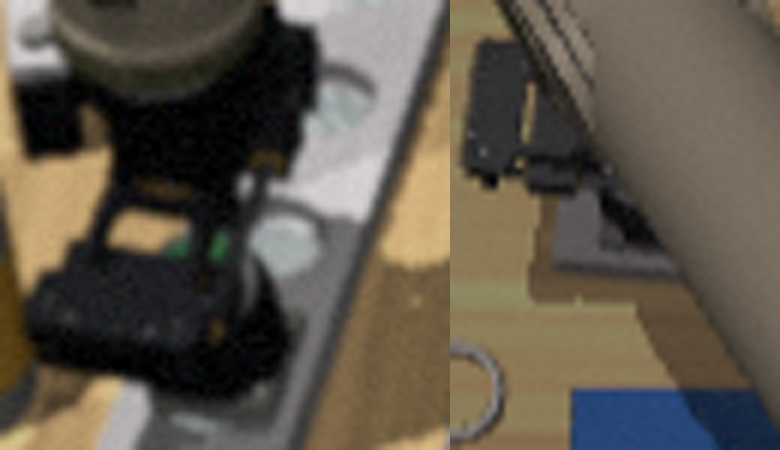

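The side view is inconclusive, because the finger still hides the lens. I'll stand the lens on the mat, let go, measure it unobstructed and regrasp it centred.

```bash
python3 -m crank '0 0 -0.2 0 -1;0 0 -0.2 0 -1;0.19 0 0 0 -1;0.19 0 0 0 -1;0.19 0 0 0 -1;0.19 0 0 0 -1;0.15 0 0 0 -1;0 0 0.2 0 -1;0 0 0.2 0 -1;0 0 0 0 -1'; python3 -m crank '0 0 0.1 0 -1;0 0 0 0 -1' 3 ; python3 -m crank '0 0 0.015 0 -1;0 0 0 0 -1'; python3 -m crank '0 0 0.01 0 -1;0 0 0 0 -1'
```

```text
time: 19.45
ee_pos: [0.4753, 0.1199, 0.0576]
eef_rot: [0.044, 0.999, -0.001, -0.004]
ft_force: [-0.7, -0.9, -2.3]
width: 0.0578
grip_force: 25.0
time: 19.65
ee_pos: [0.4781, 0.1211, 0.0412]
eef_rot: [0.044, 0.999, 0.0, -0.001]
ft_force: [-0.4, -0.0, -2.2]
width: 0.0582
grip_force: 3.0
time: 19.85
ee_pos: [0.4799, 0.1214, 0.04]
eef_rot: [0.044, 0.999, 0.0, 0.001]
ft_force: [0.4, 0.6, -0.7]
width: 0.0581
grip_force: 3.0
time: 20.05
ee_pos: [0.48, 0.1214, 0.0377]
eef_rot: [0.044, 0.999, 0.0, 0.001]
ft_force: [2.8, -0.5, 3.3]
width: 0.0578
grip_force: 3.0
```

```bash
python3 -m crank '0 0 0 0 1;0 0 0 0 1;0 0 0 0 1;0 0 -0.2 0 1;0 0 -0.2 0 1;0 0 -0.2 0 1;0 -0.24 0 0 1;0 -0.24 0 0 1;0 -0.24 0 0 1;0 -0.24 0 0 1'>/dev/null; python3 -m crank '0 -0.24 0 0 1;0 -0.24 0 0 1;0 0 0 0 1;0 0 0 0 1'
cat > stand.py <<'E'
from h import *
from off import fitc
import sys
def circ(n,z,near=None):
    c=cam(n);k=4;im=cv2.resize(c["img"],None,fx=k,fy=k,interpolation=cv2.INTER_CUBIC);h=cv2.cvtColor(im,cv2.COLOR_BGR2HSV)
    m=((h[...,0]>40)&(h[...,0]<90)&(h[...,1]>60)&(h[...,2]>30)).astype(np.uint8)
    for q in cv2.findContours(m,cv2.RETR_EXTERNAL,cv2.CHAIN_APPROX_NONE)[0]:
        if cv2.contourArea(q)<300: continue
        P=onz(c,(q.reshape(-1,2)+.5)/k-.5,z);f=fitc(P[:,:2])
        if .2<f[0]<.75 and abs(f[1])<.5: print(n,"px",(q.reshape(-1,2).mean(0)/k).round(1),"c,r",f.round(4),"resid",np.abs(np.hypot(*(P[:,:2]-f[:2]).T)-f[2]).mean().round(4))
z=float(sys.argv[1])
circ("top",z);circ("side",z)
E
python3 stand.py .081
```

```text
time: 21.45
ee_pos: [0.4532, -0.1663, 0.1563]
eef_rot: [0.045, 0.999, 0.0, -0.0]
ft_force: [-0.9, 0.2, 0.2]
width: 0.0874
grip_force: 0.0
side px [263.4 195.7] c,r [0.4553 0.0005 0.0166] resid 0.0019
side px [330.7 170. ] c,r [ 0.2673 -0.1272  0.018 ] resid 0.0019
```

Run:
```python
from h import *
from m import lenses
t=cam("top");s=cam("side")
for o in lenses(t):print(*[np.round(v,3) for v in o])
for c in(t,s):
    u,v=proj(c,[[.48,.12,.081]])[0];print(u,v)
a=crop(t["img"],int(proj(t,[[.48,.12,.06]])[0][0])-30,int(proj(t,[[.48,.12,.06]])[0][1])-40,80,80,5);u,v=proj(s,[[.48,.12,.06]])[0].astype(int)
cv2.imwrite("pics/g8.png",np.hstack([a,crop(s["img"],u-40,v-40,80,80,5)]))
```

```text
[0.397 0.12 ] 0.685 [55.432 83.072] [[207.5 230.7]]
[ 0.456 -0.388] 61.739 [69.375 84.332] [[354.088 214.779]]
[ 0.445 -0.218] -5.845 [155.065 203.52 ] [[305.026 217.226]]
[ 0.485 -0.09 ] 0.62 [ 98.048 102.198] [[270.211 205.133]]
207.4720136924577 203.56134258011585
249.07861607631511 227.29211369361028
```

View pics/g8.png

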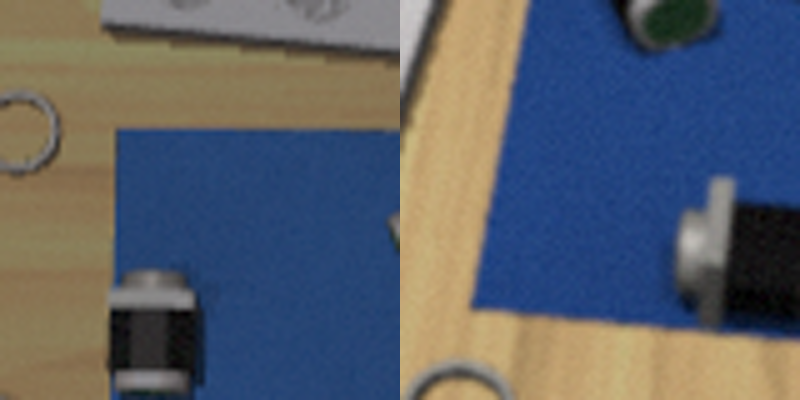

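The lens toppled. It's now lying with its mount toward +x and its front toward the robot, centred near (0.397, 0.120), so it was still tilted when I released it. I'll carry it flat to a reachable spot, then regrip it on the front ring, where the line contact lets it swing freely.

```bash
python3 -m crank '0.044 0.23 0 -0.055 1;0.044 0.24 0 0 1;0.044 0.24 0 0 1;0.044 0.24 0 0 1;0.044 0.24 0 0 1;0.044 0.24 0 0 1;0 0 0 0 1;0 0 0 0 1;0 0 0 0 1'; python3 go.py .40 .12 .011
```

```text
time: 22.55
ee_pos: [0.4051, 0.1204, 0.1565]
eef_rot: [0.001, 1.0, -0.0, -0.0]
ft_force: [-0.0, -0.1, 0.2]
width: 0.0871
grip_force: 0.0
tcp [0.4051 0.1204 0.1565] yaw of y 89.92 total units [ 0.0254 -0.0015  0.7277]
```

```bash
python3 -m crank '0.025 0 0.22 0 1;0 0 0.22 0 1;0 0 0.2 0 1;0 0 0.06 0 1;0 0 0.02 0 1;0 0 0 0 1;0 0 0 0 1;0 0 0 0 -1;0 0 0 0 -1;0 0 0 0 -1' 25; python3 -m crank '0 0 0 0 -1;0 0 0 0 -1;0 0 0 0 -1;0 0 -0.06 0 -1;-0.2 0 0 0 -1;-0.2 0 0 0 -1;-0.12 0 0 0 -1;0 0 0.055 0 -1;0 0 0 0 -1;0 0 0 0 -1' ; python3 -m crank '0 0 0 0 1;0 0 0 0 1;0 0 0 0 1;0 0 -0.2 0 1;0 0 -0.2 0 1;0 -0.24 -0.1 0 1;0 -0.24 0 0 1;0 -0.24 0 0 1;0 -0.24 0 0 1;0 -0.24 0 0 1'
python3 - <<'E'
from h import *
from m import lenses
t=cam("top")
for o in lenses(t):print(*[np.round(v,3) for v in o])
E
```

```text
time: 23.55
ee_pos: [0.4006, 0.1206, 0.0131]
eef_rot: [0.001, 1.0, -0.0, 0.001]
ft_force: [0.2, 0.3, 0.6]
width: 0.0702
grip_force: 0.0
time: 24.55
ee_pos: [0.5025, 0.1206, 0.0129]
eef_rot: [0.0, 1.0, -0.0, -0.001]
ft_force: [-0.3, -0.5, -3.3]
width: 0.0578
grip_force: 25.0
time: 25.55
ee_pos: [0.5035, -0.1196, 0.1133]
eef_rot: [0.001, 1.0, -0.001, 0.0]
ft_force: [0.6, -0.9, 0.3]
width: 0.0872
grip_force: 0.0
[ 0.455 -0.387] 62.31 [70.942 84.466] [[353.928 214.87 ]]
[ 0.444 -0.146] -89.377 [185.975 230.317] [[286.37  213.744]]
[0.495 0.121] 1.258 [59.385 78.071] [[208.7   201.629]]
```

```bash
python3 -m crank '0.0465 0.24 0 0 1;0.0465 0.24 0 0 1;0.0465 0.24 0 0 1;0.0465 0.24 0 0 1;0.0465 0.24 0 0 1;0 0 0 0 1;0 0 0 0 1'; python3 go.py .457 .1206 .0115
```

```text
time: 26.3
ee_pos: [0.4573, 0.1237, 0.113]
eef_rot: [-0.001, 1.0, -0.0, 0.0]
ft_force: [0.4, -0.9, -1.4]
width: 0.087
grip_force: 0.0
tcp [0.4573 0.1237 0.113 ] yaw of y 90.1 total units [ 0.0015 -0.015   0.5075]
```

```bash
python3 -m crank '0 -0.015 0.2 0 1;0 0 0.2 0 1;0 0 0.1 0 1;0 0 0 0 1;0 0 0 0 1;0 0 0 0 -1;0 0 0 0 -1;0 0 0 0 -1;0 0 0 0 -1;0 0 0 0 -1' 5;python3 -m crank '0 0 0 0 -1;0 0 0 0 -1;0 0 0 0 -1';  python3 -m crank '0 0 -0.06 0 -1;0 0 -0.08 0 -1;0 0 -0.1 0 -1;0 0 -0.1 0 -1;0 0 -0.1 0 -1;0 0 0 0 -1;0 0 0 0 -1;0 0 0 0 -1;0 0 0 0 -1;0 0 0 0 -1'
```

```text
time: 27.3
ee_pos: [0.4578, 0.1195, 0.0131]
eef_rot: [0.001, 1.0, -0.0, 0.0]
ft_force: [-0.4, -0.5, 0.4]
width: 0.0549
grip_force: 0.0
time: 27.6
ee_pos: [0.4578, 0.1196, 0.013]
eef_rot: [0.001, 1.0, -0.0, 0.0]
ft_force: [-1.3, -0.1, 3.9]
width: 0.0523
grip_force: 5.0
time: 28.6
ee_pos: [0.4573, 0.1197, 0.1003]
eef_rot: [0.001, 1.0, 0.0, -0.0]
ft_force: [0.8, 0.1, -0.1]
width: 0.0019
grip_force: 0.0
```

It slipped off the ring at 5 N. I'll re-measure and use more grip, slightly deeper.

```bash
python3 -m crank '0 -0.24 0.05 0 1;0 -0.24 0 0 1;0 -0.24 0 0 1;0 -0.24 0 0 1;0 -0.24 0 0 1;0 0 0 0 1;0 0 0 0 1'
cat > la.py <<'E'
from h import *
from m import lenses
import sys
t=cam("top")
for o in lenses(t):print(*[np.round(v,3) for v in o])
# columns/rows profile of lens near mat: bright ends
E
python3 la.py
python3 - <<'E'
from h import *
t=cam("top");im=t["img"].astype(int)
# bright low-saturation pixels (ring/flange/spigot) in neighbourhood
x,y,w,h=195,185,35,60;c=im[y:y+h,x:x+w];m=(c.max(2)-c.min(2)<35)&(c.mean(2)>95);d=(c.max(2)<70)
for nm,k in(("bright",m),("dark",d)):
    n,l,st,ce=cv2.connectedComponentsWithStats(k.astype(np.uint8))
    for i in range(1,n):
        if st[i,4]>8: print(nm,st[i],(ce[i]+[x,y]).round(1),onz(t,[ce[i]+[x,y]],.05)[0,:2].round(4))
E
```

```text
time: 29.3
ee_pos: [0.4571, -0.121, 0.0905]
eef_rot: [0.002, 1.0, 0.0, -0.0]
ft_force: [-0.9, 0.4, 0.3]
width: 0.0497
grip_force: 0.0
[ 0.456 -0.388] 61.739 [72.542 84.332] [[353.9   214.671]]
[0.453 0.122] 1.595 [55.323 84.54 ] [[207.211 213.718]]
[ 0.444 -0.145] -89.539 [185.828 229.14 ] [[286.023 215.865]]
bright [ 5  4 30  1 30] [214.5 189. ] [0.5368 0.0996]
bright [ 5 16 12  4 38] [205.7 202.7] [0.4884 0.1287]
bright [ 3 32 17  8 86] [206.4 219.6] [0.4299 0.1249]
dark [  4  19  20  25 289] [208.8 214.4] [0.4478 0.1171]
```

Run:
```python
from h import *
t=cam("top");im=t["img"]
for v in range(196,236): print(v, round(onz(t,[[207.5,v]],.045)[0,0],3), im[v,204:212].mean(0).round(0).astype(int), "nonblue w",int(((im[v,196:225,0].astype(int)-im[v,196:225,2])<22).sum()))
s=cam("side")
print(proj(s,[[.495,.122,.029],[.411,.122,.029]]))
```

```text
196 0.513 [116  69  39] nonblue w 4
197 0.509 [115  68  38] nonblue w 4
198 0.506 [115  68  38] nonblue w 4
199 0.502 [116  68  39] nonblue w 4
200 0.499 [112  66  38] nonblue w 4
201 0.495 [118  96  89] nonblue w 5
202 0.492 [129 124 126] nonblue w 16
203 0.488 [128 125 128] nonblue w 18
204 0.485 [107 105 108] nonblue w 18
205 0.481 [56 55 57] nonblue w 19
206 0.478 [37 37 38] nonblue w 19
207 0.474 [36 36 37] nonblue w 19
208 0.471 [38 37 39] nonblue w 20
209 0.467 [38 39 40] nonblue w 20
210 0.464 [38 36 39] nonblue w 20
211 0.461 [38 38 39] nonblue w 20
212 0.457 [38 38 41] nonblue w 20
213 0.454 [38 38 40] nonblue w 20
214 0.45 [39 39 41] nonblue w 20
215 0.447 [40 38 42] nonblue w 20
216 0.443 [51 51 54] nonblue w 20
217 0.44 [106 106 107] nonblue w 20
218 0.436 [136 136 137] nonblue w 21
219 0.433 [135 136 137] nonblue w 21
220 0.429 [113 114 116] nonblue w 21
221 0.426 [92 94 97] nonblue w 21
222 0.422 [105 107 112] nonblue w 21
223 0.419 [104 107 111] nonblue w 18
224 0.416 [92 95 98] nonblue w 17
225 0.412 [56 57 60] nonblue w 16
226 0.409 [32 22 18] nonblue w 12
227 0.405 [55 34 21] nonblue w 3
228 0.402 [62 36 20] nonblue w 3
229 0.398 [94 56 31] nonblue w 3
230 0.395 [115  68  37] nonblue w 3
231 0.392 [116  69  38] nonblue w 3
232 0.388 [114  68  37] nonblue w 3
233 0.385 [114  67  37] nonblue w 3
234 0.381 [115  68  38] nonblue w 3
235 0.378 [114  68  37] nonblue w 3
[[243.24534522 239.52074802]
 [274.22633118 242.56043314]]
```

The profile confirms that the lens flipped. The ring is now at the +x end (x 0.483–0.497) and the spigot at x 0.412. I'll regrip on the ring at 12 N and lift more slowly.

```bash
python3 -m crank '-0.0355 0.243 0 0 1;-0.0355 0.243 0 0 1;-0.0355 0.243 0 0 1;-0.0355 0.243 0 0 1;-0.0355 0.243 0 0 1;0 0 0.2 0 1;0 0 0.18 0 1;0 0 0 0 1;0 0 0 0 1'; python3 go.py .4925 .122 .0115
```

```text
time: 30.4
ee_pos: [0.4928, 0.1236, 0.0155]
eef_rot: [-0.0, 1.0, 0.0, -0.0]
ft_force: [-0.5, -0.3, 0.8]
width: 0.087
grip_force: 0.0
tcp [0.4928 0.1236 0.0155] yaw of y 90.01 total units [ 0.0015 -0.0078  0.0199]
```

```bash
python3 -m crank '0 -0.008 0.02 0 -1;0 0 0 0 -1;0 0 0 0 -1;0 0 0 0 -1;0 0 0 0 -1;0 0 0 0 -1;0 0 0 0 -1' 12;python3 -m crank '0 0 -0.03 0 -1;0 0 -0.04 0 -1;0 0 -0.04 0 -1;0 0 -0.04 0 -1;0 0 -0.04 0 -1;0 0 -0.04 0 -1;0 0 -0.04 0 -1;0 0 -0.04 0 -1;0 0 0 0 -1'; python3 st.py
```

```text
time: 31.1
ee_pos: [0.4937, 0.1212, 0.0113]
eef_rot: [0.001, 1.0, 0.0, 0.0]
ft_force: [0.9, 0.3, 5.6]
width: 0.0528
grip_force: 12.0
time: 32.0
ee_pos: [0.4939, 0.1211, 0.074]
eef_rot: [0.001, 1.0, 0.0, 0.001]
ft_force: [0.9, -1.0, -2.7]
width: 0.0527
grip_force: 14.3
[0.4939 0.1211 0.074 ] [ 0.9 -1.  -2.7] [ 0.09 -0.25  0.01]
```

```bash
python3 -m crank '0 0 -0.05 0 -1;0 0 -0.05 0 -1;0 0 0 0 -1;0 0 0 0 -1' 9;python3 -m crank '0 0 0 0.1 -1;0 0 0 0.095 -1;0 0 0 0.095 -1;0 0 0 0.095 -1;0 0 0 0.095 -1;0 0 0 0.095 -1;0 0 0 0.095 -1;0 0 0 0.095 -1;0 0 0 0.095 -1;0 0 0 0.095 -1' ;python3 -m crank '0 0 0 0.05 -1;0 0 0 0 -1'; python3 off.py .033 pics/g9.png
```

```text
time: 32.4
ee_pos: [0.4933, 0.1209, 0.0931]
eef_rot: [0.001, 1.0, -0.0, 0.0]
ft_force: [0.3, 0.6, -2.8]
width: 0.0528
grip_force: 11.8
time: 33.4
ee_pos: [0.4928, 0.1209, 0.0924]
eef_rot: [0.682, 0.732, -0.0, -0.0]
ft_force: [-0.8, -0.5, -2.8]
width: 0.0525
grip_force: 11.8
time: 33.6
ee_pos: [0.4928, 0.1209, 0.0924]
eef_rot: [0.708, 0.706, -0.0, -0.0]
ft_force: [-0.4, 0.7, -2.1]
width: 0.0527
grip_force: 11.9Traceback (most recent call last):
  File "off.py", line 17, in <module>
    if __name__=="__main__": run(float(sys.argv[1]),*sys.argv[2:])
                             ~~~^^^^^^^^^^^^^^^^^^^^^^^^^^^^^^^^^^
  File "off.py", line 11, in run
    c=max(cv2.findContours(m,cv2.RETR_EXTERNAL,cv2.CHAIN_APPROX_NONE)[0],key=cv2.contourArea).reshape(-1,2)
      ~~~^^^^^^^^^^^^^^^^^^^^^^^^^^^^^^^^^^^^^^^^^^^^^^^^^^^^^^^^^^^^^^^^^^^^^^^^^^^^^^^^^^^^
ValueError: max() iterable argument is empty
```

```bash
cat > fl.py <<'E'
from h import *
import sys
zg=float(sys.argv[1])
s=cam("side");p,r=tool();g=p+[0,0,.019];x=r[:,0]
for a in(-60,-30,-15,0,15,30,60):
    n=np.array([0,0,-1])*np.cos(np.radians(a))+x*np.sin(np.radians(a))
    print(a,"flange",proj(s,g+n*(zg+.023))[0].round(1),"spigot end",proj(s,g+n*(zg+.043))[0].round(1))
u,v=proj(s,g)[0].astype(int);x0,y0=u-30,v-15
c=s["img"][y0:y0+65,x0:x0+60].astype(int);k=((c.max(2)-c.min(2)<28)&(c.mean(2)>75)).astype(np.uint8)
n,l,st,ce=cv2.connectedComponentsWithStats(k)
for i in range(1,n):
    if st[i,4]>8: print("grey",st[i]+[x0,y0,0,0,0],(ce[i]+[x0,y0]).round(1))
for row in c[::2,::2].mean(2).astype(int): print(" ".join(f"{q:3d}" for q in row))
E
python3 fl.py .033
```

```text
-60 flange [246.3 212.6] spigot end [247.1 210.2]
-30 flange [245.4 223.3] spigot end [245.8 224.6]
-15 flange [244.8 228.5] spigot end [245.  231.5]
0 flange [244.1 233.1] spigot end [244.1 237.8]
15 flange [243.4 237. ] spigot end [243.2 243. ]
30 flange [242.8 239.7] spigot end [242.3 246.7]
60 flange [241.9 241. ] spigot end [241.  248.8]
grey [231 209  20   4  36] [240.6 210.6]
grey [236 215  15   4  43] [242.8 216.6]
grey [229 232  25  15 246] [240.6 238.2]
grey [214 264  15   5  40] [220.8 266. ]
 32 111 126  55  38  39  36  35  36  31  26  24  20  20  18  18  15  21  12  12   8   7   4  14   0  13   8  20  30  32
 92 131 119  33  32  31  37  31  27  32  58  58  58  58  57  56  41  39  41  43  50  33  16   8   6  12  17  19  23  30
 49  75  87  30  23  28  28  31  31  36  57  64  69  63  69  64  65  69  76  81  79  43   9   8  16   8  13  54  33  17
 86  83  68  19  19  21  25  24  68 105  88  84  89 108  97  85  76  77  75  68  65  27  21  25  17  17  22  71  66  17
134 136 100   9  20   4  13  14  20  26  45  59  68  75  73  68  67  88  93  40  41  29  27  31  26  25  37  71
[... 2668 characters left out ...]
 162 140 144 137 119 123  77  56  60  59  74  76  90  87  88  89  84  79  93 130 134 132 122 114  93
161 164 161 156 162 166 156 152 136 118 126  97  55  60  72  85  87  85  93  93  86  88  83 116 162 162 162 163 163 161
158 162 157 154 166 168 164 171 151 137 135 138 127  86  76  85  88  87  88  91  85  87  77  88 155 159 159 160 165 165
155 156 153 148 155 162 159 166 147 138 147 148 144  89  83  84  85  82  85  93  87 110 131 128 158 162 159 164 165 167
130  99  90  75  98 131 148 157 149 140 147 152 151 124  97  97 102 101  97  87  88 146 159 148 161 159 156 164 162 165
 72 120 136 141 137 106 100 151 144 143 147 151 159 153 155 159 165 162 161 150 144 162 158 154 161 157 162 159 164 165
```

Run:
```python
from h import *
s=cam("side");p,r=tool();g=p+[0,0,.019];x=r[:,0];y=r[:,1];print(x.round(2),y.round(2))
for zg in(.033,.028):
  for a in(-15,0,15):
    ca,sa=np.cos(np.radians(a)),np.sin(np.radians(a));d=np.array([0,0,-1])*ca+x*sa;e=x*ca+np.array([0,0,1])*sa
    print(zg,a,"flange top L/R edge",proj(s,[g+d*(zg+.017)+e*.029+y*.029,g+d*(zg+.017)+e*.029-y*.029]).round(1).tolist(),"bot",proj(s,[g+d*(zg+.029)+e*.029])[0].round(1),"spigot low",proj(s,[g+d*(zg+.043)+e*.023])[0].round(1))
```

```text
[-0.  1. -0.] [ 1.  0. -0.]
0.033 -15 flange top L/R edge [[232.5, 236.4], [254.3, 238.6]] bot [243.5 239.3] spigot low [243.9 239.3]
0.033 0 flange top L/R edge [[231.8, 239.2], [253.8, 241.4]] bot [242.7 243.1] spigot low [243.  244.5]
0.033 15 flange top L/R edge [[231.1, 240.7], [253.3, 242.9]] bot [242.  245.4] spigot low [242.1 248.3]
0.028 -15 flange top L/R edge [[232.4, 235.7], [254.3, 237.8]] bot [243.5 238.6] spigot low [243.9 238.6]
0.028 0 flange top L/R edge [[231.7, 238.0], [253.8, 240.2]] bot [242.7 242. ] spigot low [243.  243.4]
0.028 15 flange top L/R edge [[231.1, 239.1], [253.4, 241.3]] bot [242.1 243.9] spigot low [242.2 246.8]
```

The flange and spigot pixel bands (rows 232–246) show the lens still at about 45°, held by friction. I'll ease the grip in steps and watch those bands.

```bash
cat > g.py <<'E'
from h import *
s=cam("side");p,r=tool();g=p+[0,0,.019]
u,v=proj(s,g)[0].astype(int);x0,y0=u-30,v+5
c=s["img"][y0:y0+50,x0:x0+60].astype(int);k=((c.max(2)-c.min(2)<28)&(c.mean(2)>75)).astype(np.uint8)
n,l,st,ce=cv2.connectedComponentsWithStats(k)
for i in range(1,n):
    if st[i,4]>25: print("grey rel. to grip px",st[i,:4]+[x0-u,y0-v,0,0],st[i,4],(ce[i]+[x0-u,y0-v]).round(1))
def e(zg,a):
    ca,sa=np.cos(np.radians(a)),np.sin(np.radians(a));x=r[:,0];d=np.array([0,0,-1])*ca+x*sa;q=x*ca+np.array([0,0,1])*sa
    return (proj(s,[g+d*(zg+.017)+q*.029,g+d*(zg+.029)+q*.029,g+d*(zg+.043)+q*.023])[:,1]-v).round(1)
for a in(0,20,40):print(a,"rows flange top,bottom,spigot low",e(.031,a))
E
python3 g.py; python3 -m crank '0 0 0 0 -1;0 0 0 0 -1;0 0 0 0 -1' 7; python3 g.py|grep grey;  python3 -m crank '0 0 0 0 -1;0 0 0 0 -1;0 0 0 0 -1' 5.5; python3 g.py|grep grey
```

```text
grey rel. to grip px [-15  13  25  15] 244 [-3.4 19.2]
grey rel. to grip px [-30  45  17  10] 56 [-21.8  48. ]
0 rows flange top,bottom,spigot low [20.8 23.6 25.1]
20 rows flange top,bottom,spigot low [22.2 26.2 29.4]
40 rows flange top,bottom,spigot low [21.  25.7 30.5]
time: 34.1
ee_pos: [0.4932, 0.1209, 0.0928]
eef_rot: [0.708, 0.706, -0.0, 0.0]
ft_force: [0.3, 1.8, -2.9]
width: 0.0525
grip_force: 10.1
grey rel. to grip px [-15  13  24  15] 240 [-3.6 19.1]
grey rel. to grip px [-30  45  17  10] 57 [-21.7  48.1]
time: 34.45
ee_pos: [0.4932, 0.121, 0.0929]
eef_rot: [0.708, 0.706, 0.0, 0.0]
ft_force: [-0.4, -0.8, -2.9]
width: 0.0528
grip_force: 8.8
grey rel. to grip px [-15  13  24  15] 242 [-3.5 19.2]
grey rel. to grip px [-30  45  17  10] 54 [-21.8  48. ]
```

```bash
cat >> g.py <<'E'
for a in(-20,60,80,90,100):print(a,e(.031,a))
E
python3 g.py;  python3 -m crank '0 0 0 0 -1;0 0 0 0 -1;0 0 0 0 -1;0 0 0 0 -1;0 0 0 0 -1;0 0 0 0 -1' 4;python3 g.py|grep grey
```

```text
grey rel. to grip px [-15  13  24  14] 238 [-3.6 19.1]
grey rel. to grip px [-30  45  17  10] 54 [-21.5  48. ]
0 rows flange top,bottom,spigot low [20.8 23.6 25. ]
20 rows flange top,bottom,spigot low [22.2 26.1 29.4]
40 rows flange top,bottom,spigot low [21.  25.6 30.4]
-20 [17.  18.4 18. ]
60 [17.2 21.9 27.8]
80 [11.2 15.5 21.6]
90 [ 7.6 11.4 17.4]
100 [ 3.8  7.  12.5]
time: 35.15
ee_pos: [0.4933, 0.121, 0.093]
eef_rot: [0.708, 0.706, 0.0, 0.0]
ft_force: [0.0, 0.4, -0.2]
width: 0.0107
grip_force: 0.0
grey rel. to grip px [-12  11  22  18] 149 [-1.6 21. ]
grey rel. to grip px [-16  34   8   7] 26 [-11.8  37.3]
grey rel. to grip px [-30  45  17  10] 54 [-21.5  48. ]
```

It dropped, so ring grip friction is too high. The barrel grip at 3 N did swing, so I'll go back to that: swing, touch down, release so it settles on its flat end, then regrasp.

```bash
python3 -m crank '-0.24 0 0 0 1;-0.24 0 0 0 1;-0.24 0 0 0 1;-0.24 0 0 0 1;-0.24 0 0 0 1;-0.24 0 0 0 1;-0.24 0 0 0 1;0 0 0 0 1;0 0 0 0 1'; python3 la.py
python3 - <<'E'
from h import *
t=cam("top");s=cam("side")
cv2.imwrite("pics/h1.png",np.hstack([crop(t["img"],190,180,80,75,5),crop(s["img"],205,165,80,75,5)]))
E
```

```text
time: 36.1
ee_pos: [0.4922, -0.216, 0.0927]
eef_rot: [0.709, 0.705, 0.0, -0.0]
ft_force: [0.2, 0.7, -0.0]
width: 0.071
grip_force: 0.0
[ 0.473 -0.084] -63.299 [64.221 84.362] [[267.364 209.212]]
[ 0.445 -0.303] -89.365 [186.426 260.955] [[328.208 216.448]]
```

View pics/h1.png

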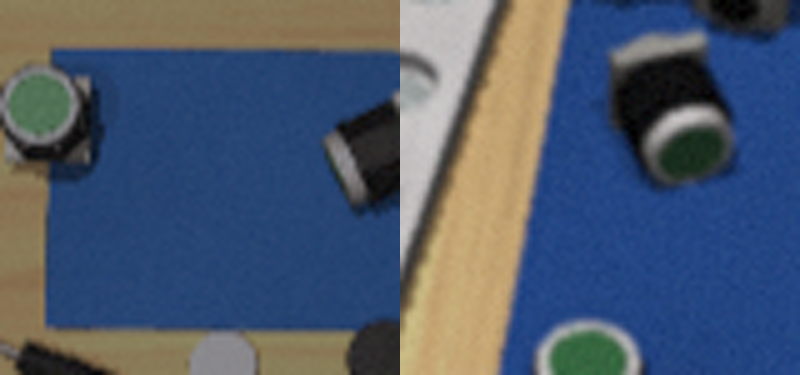

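The top crop shows lens A standing upright, glass up, at top pixel (198,200.6). Lens B has been knocked to about (0.473, -0.084). I'll measure A's glass circle.

```bash
python3 stand.py .081; python3 go.py .5 .15 .0385
```

```text
top px [197.8 200.7] c,r [0.4905 0.1542 0.0186] resid 0.0004
side px [242.4 237.2] c,r [0.4942 0.1535 0.0187] resid 0.0003
side px [263.3 195.6] c,r [0.455  0.0005 0.0166] resid 0.002
side px [330.7 170. ] c,r [ 0.267  -0.1273  0.0178] resid 0.0019
tcp [ 0.4928 -0.2137  0.093 ] yaw of y 0.0 total units [1.8186 0.0361 0.2726]
```

The side camera agreed with the TCP in x to 0.5 mm while I held a lens, whereas the top camera reads about 4 mm low in x. I'll re-measure the box with the side camera.

Run:
```python
from h import *
s=cam("side");k=3
im=cv2.resize(s["img"],None,fx=k,fy=k,interpolation=cv2.INTER_CUBIC);g=cv2.cvtColor(im,cv2.COLOR_BGR2HSV)
for th in(110,125,140,155):
    m=((g[...,1]<38)&(g[...,2]>th)).astype(np.uint8);m[:140*k]=0;m[255*k:]=0;m[:,:160*k]=0;m[:,235*k:]=0
    c=max(cv2.findContours(m,cv2.RETR_EXTERNAL,cv2.CHAIN_APPROX_NONE)[0],key=cv2.contourArea)
    P=onz(s,(c.reshape(-1,2)+.5)/k-.5,.03)[:,:2]*1000
    b=cv2.minAreaRect(np.float32(cv2.convexHull(np.float32(P)).reshape(-1,2)));print(th,np.round(b[0],1),np.round(b[1],1),round(b[2],2),np.round(cv2.boxPoints(b)).tolist())
    h=cv2.findContours(m,cv2.RETR_CCOMP,cv2.CHAIN_APPROX_NONE)
```

```text
110 [644.7 -34.6] [404.3  85.6] 85.0 [[584.0, -232.0], [670.0, -240.0], [705.0, 163.0], [620.0, 171.0]]
125 [645.  -35.2] [403.2  85. ] 85.01 [[585.0, -232.0], [670.0, -240.0], [705.0, 162.0], [620.0, 169.0]]
140 [645.3 -36.2] [401.2  84.4] 85.03 [[586.0, -232.0], [670.0, -240.0], [705.0, 160.0], [621.0, 167.0]]
155 [645.6 -36.2] [401.2  83.9] 85.04 [[586.0, -232.0], [670.0, -240.0], [705.0, 160.0], [621.0, 167.0]]
```

The side camera puts the box at (0.645, -0.036) with a good fit, and that explains the failed insertion. Next I regrasp A with tool y along world y.

```bash
python3 -m crank '0.1 0.007 -0.15 0 1;0.245 0 0 0 1;0.245 0 0 0 1;0.245 0 0 0 1;0.245 0 0 0 1;0.245 0 0 0 1;0.245 0 0 0 1;0.245 0 0 0 1;0 0 0 -0.095 1;0 0 0 -0.095 1' >/dev/null; python3 -m crank '0 0 0 -0.095 1;0 0 0 -0.095 1;0 0 0 -0.095 1;0 0 0 -0.095 1;0 0 0 -0.095 1;0 0 0 -0.095 1;0 0 0 -0.095 1;0 0 0 -0.095 1;0 0 0 -0.05 1;0 0 0 0 1'; python3 go.py .494 .1538 .039
```

```text
time: 38.4
ee_pos: [0.4944, 0.1484, 0.1229]
eef_rot: [0.0, 1.0, 0.0, 0.0]
ft_force: [-0.0, 0.1, 0.4]
width: 0.0869
grip_force: 0.0
tcp [0.4944 0.1484 0.1229] yaw of y 89.99 total units [0.0021 0.0272 0.4194]
```

```bash
python3 -m crank '0 0.027 0.1 0 1;0 0 0.2 0 1;0 0 0.12 0 1;0 0 0 0 1;0 0 0 0 -1;0 0 0 0 -1;0 0 0 0 -1;0 0 0 0 -1;0 0 0 0 -1;0 0 0 0 -1' 15;python3 -m crank '0 0 0 0 -1;0 0 0 0 -1;0 0 -0.2 0 -1;0 0 -0.2 0 -1;0 0 0 0 -1' ; python3 go.py .6574 .1058 .075
```

```text
time: 39.4
ee_pos: [0.4953, 0.1536, 0.0396]
eef_rot: [0.001, 1.0, 0.0, 0.001]
ft_force: [-0.8, 0.7, 6.8]
width: 0.0577
grip_force: 15.0
time: 39.9
ee_pos: [0.4968, 0.1545, 0.1231]
eef_rot: [0.001, 1.0, 0.001, 0.003]
ft_force: [-0.1, -0.1, -3.1]
width: 0.0581
grip_force: 15.0
tcp [0.4968 0.1545 0.1231] yaw of y 89.88 total units [-0.8019 -0.2423  0.2454]
```

```bash
python3 -m crank '-0.2 -0.06 0 0 -1;-0.2 -0.06 0 0 -1;-0.2 -0.06 0 0 -1;-0.202 -0.06 0 0 -1;0 0 0.1 0 -1;0 0 0.1 0 -1;0 0 0 0 -1;0 0 0 0 -1'; python3 go.py .658 .1058 .06
```

```text
time: 40.7
ee_pos: [0.6544, 0.1049, 0.0783]
eef_rot: [0.001, 1.0, -0.0, -0.001]
ft_force: [-0.1, 0.1, -1.7]
width: 0.0579
grip_force: 15.0
tcp [0.6544 0.1049 0.0783] yaw of y 89.9 total units [-0.0182  0.0043  0.0915]
```

```bash
python3 -m crank '-0.018 0.004 0 0 -1;0 0 0 0 -1;0 0 0.03 0 -1;0 0 0 0 -1'; python3 -m crank '0 0 0.02 0 -1;0 0 0 0 -1'; python3 -m crank '0 0 0.02 0 -1;0 0 0 0 -1'
```

```text
time: 41.1
ee_pos: [0.6582, 0.1056, 0.0723]
eef_rot: [0.001, 1.0, -0.0, -0.0]
ft_force: [-0.9, -0.4, -2.8]
width: 0.0582
grip_force: 15.0
time: 41.3
ee_pos: [0.6583, 0.1056, 0.0683]
eef_rot: [0.001, 1.0, -0.0, -0.0]
ft_force: [-0.3, -0.1, -2.9]
width: 0.0577
grip_force: 15.0
time: 41.5
ee_pos: [0.6583, 0.1057, 0.0643]
eef_rot: [0.001, 1.0, -0.0, -0.0]
ft_force: [0.3, -0.9, -3.7]
width: 0.058
grip_force: 15.0
```

```bash
python3 -m crank '0 0 0.03 0 -1;0 0 0 0 -1'; python3 -m crank '0 0 0.02 0 -1;0 0 0 0 -1'; python3 st.py
```

```text
time: 41.7
ee_pos: [0.6581, 0.1056, 0.0579]
eef_rot: [0.001, 1.0, -0.0, -0.001]
ft_force: [-0.8, -0.3, -2.0]
width: 0.0581
grip_force: 15.0
time: 41.9
ee_pos: [0.6592, 0.106, 0.0554]
eef_rot: [0.001, 1.0, 0.0, 0.001]
ft_force: [1.3, 0.6, 0.2]
width: 0.0579
grip_force: 15.0
[0.6592 0.106  0.0554] [1.3 0.6 0.2] [ 0.12 -0.43  0.04]
```

Seated at TCP z 0.055 with no residual force. I'll release, lift and re-measure B.

```bash
python3 -m crank '0 0 0 0 0.8;0 0 0 0 0.8;0 0 0 0 0.8;0 0 -0.1 0 0.8;0 0 -0.2 0 1;0 0 -0.2 0 1;0.2 0 0 0.09 1;0.2 -0.1 0 0.09 1;0 0 0 0.09 1;0 0 0 0.09 1'; python3 -m crank '0 0 0 0.09 1;0 0 0 0.09 1;0 0 0 0.09 1;0 0 0 0.073 1;0 0 0 0 1;0 0 0 0 1'; python3 stand.py .097;python3 la.py;python3 go.py .4685 -.0666 .012
```

```text
time: 42.9
ee_pos: [0.575, 0.0908, 0.155]
eef_rot: [0.283, 0.959, -0.001, 0.0]
ft_force: [-0.0, 0.3, 0.8]
width: 0.0868
grip_force: 0.0
time: 43.5
ee_pos: [0.576, 0.0919, 0.1549]
eef_rot: [0.524, 0.852, -0.0, 0.0]
ft_force: [-0.2, 0.2, -1.1]
width: 0.0873
grip_force: 0.0
side px [183.5 212.7] c,r [0.6584 0.1046 0.0192] resid 0.0005
side px [263.3 195.6] c,r [0.4543 0.0152 0.0162] resid 0.0021
side px [330.7 170. ] c,r [ 0.2691 -0.1102  0.0178] resid 0.0019
[ 0.433 -0.217] 80.202 [62.388 85.012] [[305.556 220.819]]
[ 0.456 -0.388] 61.73 [70.852 84.33 ] [[354.088 214.735]]
[ 0.443 -0.018] -89.392 [185.373 245.37 ] [[250.676 216.806]]
tcp [0.5761 0.0918 0.1548] yaw of y 26.73 total units [-0.4655 -0.8366  0.7142]
```

```bash
python3 -m crank '-0.093 -0.167 0 0 1;-0.093 -0.167 0 0 1;-0.093 -0.167 0 0 1;-0.093 -0.167 0 0 1;-0.093 -0.167 0 0 1;0 0 0.2 0 1;0 0 0.2 0 1;0 0 0.2 0 1;0 0 0.09 0 1;0 0 0 0 1'; python3 -m crank '0 0 0.02 0 1;0 0 0 0 1'; python3 go.py .4685 -.0666 .0105
```

```text
time: 44.65
ee_pos: [0.4665, -0.0657, 0.0146]
eef_rot: [0.525, 0.851, -0.0, -0.002]
ft_force: [0.4, -0.3, 0.0]
width: 0.0871
grip_force: 0.0
time: 44.85
ee_pos: [0.4692, -0.0663, 0.0138]
eef_rot: [0.525, 0.851, 0.0, 0.001]
ft_force: [0.1, -0.9, 1.2]
width: 0.0871
grip_force: 0.0
tcp [ 0.4692 -0.0663  0.0138] yaw of y 26.63 total units [ 0.0002 -0.0041  0.0163]
```

```bash
python3 -m crank '0 0 0.015 0 -1;0 0 0 0 -1;0 0 0 0 -1;0 0 0 0 -1;0 0 0 0 -1;0 0 0 0 -1;0 0 0 0 -1;0 0 0 0 -1' 3 ; python3 -m crank '-0.0285 0 -0.0375 0 -1;-0.035 0 -0.0325 0 -1;-0.035 0 -0.0345 0 -1;-0.03 0 -0.0315 0 -1;-0.025 0 -0.0225 0 -1;-0.02 0 -0.03 0 -1;0 0 -0.06 0 -1;0 0 -0.06 0 -1;0 0 0 0 -1;0 0 0 0 -1'; python3 -m crank '0 0 0 0 -1;0 0 0 0 -1;0 0 0 0 -1'; python3 off.py .016; python3 g.py
```

```text
time: 45.65
ee_pos: [0.4683, -0.0663, 0.01]
eef_rot: [0.525, 0.851, -0.0, -0.0]
ft_force: [-3.4, -0.6, 5.0]
width: 0.0587
grip_force: 3.0
time: 46.65
ee_pos: [0.4841, -0.0972, 0.0719]
eef_rot: [0.525, 0.851, -0.0, 0.0]
ft_force: [-0.9, -0.4, -2.8]
width: 0.0579
grip_force: 3.0
time: 46.95
ee_pos: [0.4838, -0.0971, 0.0713]
eef_rot: [0.525, 0.851, -0.0, -0.0]
ft_force: [-0.3, 0.0, -2.0]
width: 0.0576
grip_force: 3.0
glass c,r [ 0.4871 -0.0972  0.0189] offset tool x,y mm [-1.6  2.9]
glass c,r [ 0.4881 -0.0988  0.0204] offset tool x,y mm [-3.5  3. ]
glass c,r [ 0.4888 -0.1005  0.022 ] offset tool x,y mm [-5.3  2.9]
grey rel. to grip px [-3 15 17  7] 39 [ 6.1 18.3]
0 rows flange top,bottom,spigot low [18.9 21.7 23.6]
20 rows flange top,bottom,spigot low [19.3 22.9 26.3]
40 rows flange top,bottom,spigot low [17.4 21.4 25.9]
-20 [16.4 18.1 18.4]
60 [13.3 17.3 22.5]
80 [ 7.7 11.  16.1]
90 [ 4.4  7.3 12.1]
100 [1.  3.3 7.7]
```

B hangs near vertical: glass offset under 2 mm, with the radius matching. I'll touch down, release and measure.

```bash
python3 -m crank '0 0 0.08 0 -1;0 0 0.06 0 -1;0 0 0 0 -1;0 0 0.01 0 -1;0 0 0 0 -1' ; python3 -m crank '0 0 0.01 0 -1;0 0 0 0 -1'
```

```text
time: 47.55
ee_pos: [0.4839, -0.0971, 0.0417]
eef_rot: [0.525, 0.851, -0.0, -0.0]
ft_force: [-0.4, 0.3, -2.2]
width: 0.0579
grip_force: 3.0
time: 47.75
ee_pos: [0.484, -0.0973, 0.0398]
eef_rot: [0.525, 0.851, -0.0, 0.0]
ft_force: [-1.5, 0.2, 3.0]
width: 0.0581
grip_force: 3.0
```

```bash
python3 -m crank '0 0 0 0 1;0 0 0 0 1;0 0 0 0 1;0 0 0 0 1;0 0 -0.2 0 1;0 0 -0.2 0 1;0 0 -0.2 0 1;0 0 -0.2 0 1;0 0 0 0 1;0 0 0 0 1' >/dev/null; python3 stand.py .081; python3 go.py .484 -.097 .039
```

```text
top px [213.2 152.6] c,r [0.6596 0.1066 0.0188] resid 0.0004
side px [183.2 212.9] c,r [0.6629 0.0915 0.019 ] resid 0.0003
side px [257.6 172.3] c,r [ 0.4804 -0.0892  0.0192] resid 0.0007
side px [330.8 170. ] c,r [ 0.2669 -0.1274  0.0182] resid 0.002
tcp [ 0.4833 -0.0972  0.1985] yaw of y 26.6 total units [-0.0014  0.0043  0.7973]
```

```bash
python3 -m crank '0.042 0.005 0 0 1;0 0 0.2 0 1;0 0 0.2 0 1;0 0 0.2 0 1;0 0 0.18 0 1;0 0 0.015 0 1;0 0 0 0 -1;0 0 0 0 -1;0 0 0 0 -1;0 0 0 0 -1' 15;python3 -m crank '0 0 0 0 -1;0 0 0 0 -1;0 0 0 0 -1;0 0 -0.2 0 -1;0 0 -0.2 0 -1;0 0 0 0 -1;0 0 0 0 -1'; python3 off.py .015; python3 go.py .6491 .0111 .075
```

```text
time: 49.85
ee_pos: [0.482, -0.0895, 0.0419]
eef_rot: [0.526, 0.851, 0.0, 0.001]
ft_force: [0.4, -0.2, 0.2]
width: 0.0629
grip_force: 0.0
time: 50.55
ee_pos: [0.4814, -0.0896, 0.121]
eef_rot: [0.526, 0.851, -0.0, 0.001]
ft_force: [-1.2, -0.3, -3.4]
width: 0.0579
grip_force: 15.0
glass c,r [ 0.4806 -0.0876  0.0206] offset tool x,y mm [1.6 0.9]
glass c,r [ 0.4807 -0.0874  0.0205] offset tool x,y mm [1.7 1. ]
glass c,r [ 0.4806 -0.0873  0.0204] offset tool x,y mm [1.9 1. ]
tcp [ 0.4806 -0.0894  0.12  ] yaw of y 26.59 total units [0.0722 0.9787 0.224 ]
```

```bash
python3 -m crank '0.0145 0.196 0 0 -1;0.0145 0.196 0 0 -1;0.0145 0.196 0 0 -1;0.0145 0.196 0 0 -1;0.0145 0.196 0 0 -1;0 0 0 0 -1;0 0 0.1 0 -1;0 0 0.1 0 -1;0 0 0 0 -1;0 0 0 0 -1'; python3 go.py .6491 .0106 .06
```

```text
time: 51.6
ee_pos: [0.649, 0.0114, 0.0796]
eef_rot: [0.525, 0.851, -0.001, -0.001]
ft_force: [-0.4, -0.4, -2.2]
width: 0.0577
grip_force: 15.0
tcp [0.649  0.0114 0.0796] yaw of y 26.61 total units [-0.0039 -0.0011  0.0981]
```

```bash
python3 -m crank '-0.004 0 0.04 0 -1;0 0 0.03 0 -1;0 0 0 0 -1'; python3 -m crank '0 0 0.02 0 -1;0 0 0 0 -1'; python3 -m crank '0 0 0.02 0 -1;0 0 0 0 -1'; python3 -m crank '0 0 0.015 0 -1;0 0 0 0 -1'
```

```text
time: 51.9
ee_pos: [0.6497, 0.0106, 0.0658]
eef_rot: [0.525, 0.851, -0.0, -0.0]
ft_force: [-1.2, 0.5, -2.6]
width: 0.0581
grip_force: 15.0
time: 52.1
ee_pos: [0.6501, 0.0108, 0.0623]
eef_rot: [0.525, 0.851, -0.0, -0.0]
ft_force: [-1.1, -0.1, -2.9]
width: 0.0582
grip_force: 15.0
time: 52.3
ee_pos: [0.65, 0.0108, 0.0581]
eef_rot: [0.525, 0.851, -0.0, -0.0]
ft_force: [-0.5, 0.1, -4.4]
width: 0.058
grip_force: 15.0
time: 52.5
ee_pos: [0.6504, 0.0107, 0.0569]
eef_rot: [0.525, 0.851, -0.0, 0.0]
ft_force: [-6.4, -1.8, 8.7]
width: 0.0579
grip_force: 15.0
```

```bash
python3 -m crank '0 0 0 0 0.8;0 0 0 0 0.8;0 0 0 0 0.8;0 0 -0.1 0 0.8;0 0 -0.2 0 1;0 0 -0.2 0 1;0 -0.2 0 0.081 1;0 -0.2 0 0.081 1;0 -0.2 0 0.081 1;0 0 0 0.081 1'>/dev/null; python3 -m crank '0 0 0 0.08 1;0 0 0 0 1;0 0 0 0 1'; python3 stand.py .097;python3 la.py;python3 go.py .434 -.236 .012
```

```text
time: 53.8
ee_pos: [0.5377, -0.0285, 0.1556]
eef_rot: [0.763, 0.646, 0.0, 0.0]
ft_force: [-0.0, 0.9, -0.4]
width: 0.0872
grip_force: 0.0
top px [213.2 152.6] c,r [0.6548 0.1054 0.0186] resid 0.0004
side px [183.2 212.9] c,r [0.6586 0.105  0.0187] resid 0.0003
side px [193.2 188. ] c,r [0.6501 0.0117 0.0184] resid 0.0004
side px [330.7 170. ] c,r [ 0.2691 -0.1102  0.0178] resid 0.002
[ 0.434 -0.216] 86.007 [64.424 86.491] [[305.611 220.917]]
[ 0.455 -0.387] 62.31 [70.942 84.466] [[353.928 214.87 ]]
[ 0.442 -0.07 ] 12.194 [165.312 219.651] [[265.281 216.816]]
tcp [ 0.5377 -0.0285  0.1554] yaw of y -9.61 total units [-1.1098 -0.338   0.717 ]
```

```bash
python3 -m crank '-0.222 -0.068 0 -0.02 1;-0.222 -0.068 0 -0.01 1;-0.222 -0.068 0 0 1;-0.222 -0.068 0 0 1;-0.222 -0.068 0 0 1;0 0 0 0 1;0 0 0.2 0 1;0 0 0.2 0 1;0 0 0.2 0 1;0 0 0.08 0 1'>/dev/null; python3 -m crank '0 0 0.03 0 1;0 0 0 0 1'; python3 go.py .434 -.236 .0105
```

```text
time: 55.15
ee_pos: [0.4404, -0.2389, 0.0133]
eef_rot: [0.749, 0.663, 0.0, -0.001]
ft_force: [0.1, -0.2, -0.7]
width: 0.087
grip_force: 0.0
tcp [ 0.4404 -0.2389  0.0133] yaw of y -6.98 total units [ 0.0103 -0.0333  0.014 ]
```

```bash
python3 -m crank '0.01 -0.02 0.012 0 -1;0 0 0 0 -1;0 0 0 0 -1;0 0 0 0 -1;0 0 0 0 -1;0 0 0 0 -1;0 0 0 0 -1;0 0 0 0 -1' 3 ; python3 -m crank '0.0285 0 -0.0375 0 -1;0.035 0 -0.0325 0 -1;0.035 0 -0.0345 0 -1;0.03 0 -0.0315 0 -1;0.025 0 -0.0225 0 -1;0.02 0 -0.03 0 -1;0 0 -0.06 0 -1;0 0 -0.06 0 -1;0 0 0 0 -1;0 0 0 0 -1'; python3 -m crank '0 0 0 0 -1;0 0 0 0 -1;0 0 0 0 -1'; python3 off.py .016; python3 g.py
```

```text
time: 55.95
ee_pos: [0.4363, -0.2372, 0.0113]
eef_rot: [0.749, 0.662, -0.0, 0.0]
ft_force: [-3.8, -2.0, 4.2]
width: 0.0584
grip_force: 3.0
time: 56.95
ee_pos: [0.4409, -0.203, 0.0733]
eef_rot: [0.749, 0.662, 0.0, 0.001]
ft_force: [0.3, 0.1, -3.6]
width: 0.0582
grip_force: 3.0
time: 57.25
ee_pos: [0.4405, -0.2024, 0.0725]
eef_rot: [0.749, 0.662, -0.0, -0.0]
ft_force: [0.6, 0.2, -2.8]
width: 0.0579
grip_force: 3.0
glass c,r [ 0.4417 -0.1679  0.0213] offset tool x,y mm [34.4 -3.2]
glass c,r [ 0.4417 -0.1668  0.0205] offset tool x,y mm [35.5 -3.3]
glass c,r [ 0.4416 -0.166   0.0199] offset tool x,y mm [36.3 -3.5]
grey rel. to grip px [-9  5 16  7] 53 [-1.3  8.4]
0 rows flange top,bottom,spigot low [18.7 21.6 23.5]
20 rows flange top,bottom,spigot low [18.9 22.4 25.8]
40 rows flange top,bottom,spigot low [16.8 20.7 25.2]
-20 [16.5 18.3 18.7]
60 [12.7 16.5 21.6]
80 [ 7.1 10.3 15.2]
90 [ 4.   6.6 11.2]
100 [0.7 2.7 6.9]
```

Run:
```python
from h import *
s=cam("side");p,r=tool();u,v=proj(s,p+[0,0,.019])[0].astype(int);print(u,v)
cv2.imwrite("pics/h2.png",np.hstack([crop(s["img"],u-30,v-30,60,60,7),crop(cam("top")["img"],290,190,60,60,6)[:420].repeat(1,0)] ) if False else crop(s["img"],u-35,v-32,70,62,9))
```

```text
274 144
```

View pics/h2.png

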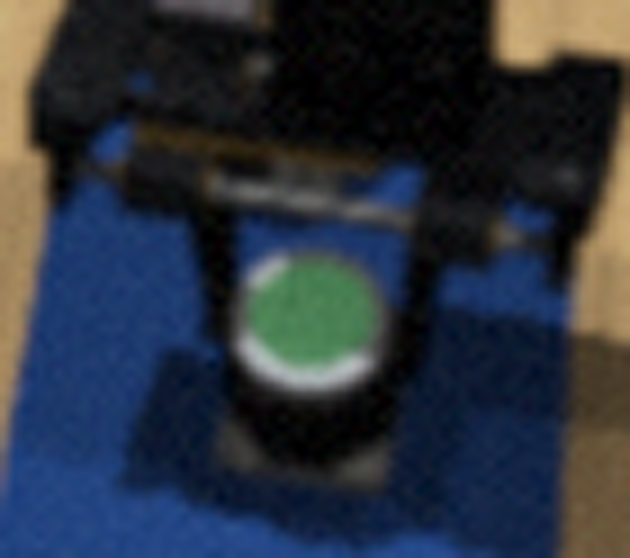

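The lens is front up, tilted about 15° towards the camera, and has slid slightly low in the pads (glass at (273,146)). That's within its toppling limit, so I'll set it down on the mat.

```bash
python3 -m crank '0 0 0.08 0 -1;0 0 0 0 -1;0 0 0 0 -1'|grep -E "ee_pos|ft"; python3 -m crank '0 0 0.025 0 -1;0 0 0 0 -1'|grep -E "ee_pos|ft"; python3 -m crank '0 0 0.02 0 -1;0 0 0 0 -1'|grep -E "ee_pos|ft"; python3 off.py .02
```

```text
ee_pos: [0.4405, -0.2022, 0.0569]
ft_force: [0.4, -0.5, -2.3]
ee_pos: [0.4409, -0.2028, 0.0521]
ft_force: [-0.1, -0.9, -0.1]
ee_pos: [0.4407, -0.2027, 0.0478]
ft_force: [-0.5, -1.8, 0.9]
glass c,r [ 0.4412 -0.1943  0.0214] offset tool x,y mm [ 8.3 -0.5]
glass c,r [ 0.4414 -0.1936  0.0209] offset tool x,y mm [ 9.  -0.5]
glass c,r [ 0.4414 -0.1933  0.0207] offset tool x,y mm [ 9.3 -0.5]
```

```bash
python3 -m crank '-0.025 0 0 0 -1;-0.025 0 0.005 0 -1;0 0 0 0 -1'|grep -E "ee_pos|ft"; python3 off.py .026;  python3 - <<'E'
from h import *
import off
s=cam("side");p,r=tool();u,v=proj(s,p+[0,0,.019])[0].astype(int);k=8
h=cv2.cvtColor(crop(s["img"],u-25,v-25,50,50,k),cv2.COLOR_BGR2HSV)
m=((h[...,0]>40)&(h[...,0]<90)&(h[...,1]>60)&(h[...,2]>35)).astype(np.uint8)
c=max(cv2.findContours(m,0,1)[0],key=cv2.contourArea);print("ellipse",cv2.fitEllipse(c))
d=np.array(s["xyz"])-p;print("upright ratio",np.sin(np.arctan2(d[2],np.hypot(*d[:2]))))
E
```

```text
ee_pos: [0.4391, -0.2132, 0.0465]
ft_force: [-0.2, -1.3, -2.0]
glass c,r [ 0.4391 -0.2173  0.0208] offset tool x,y mm [-4.5  0.5]
glass c,r [ 0.4393 -0.2173  0.0208] offset tool x,y mm [-4.5  0.7]
glass c,r [ 0.4394 -0.2174  0.021 ] offset tool x,y mm [-4.6  0.8]
ellipse ((209.2822723388672, 172.31796264648438), (78.3377914428711, 106.9270248413086), 91.88404083251953)
upright ratio 0.6701602135528874
```

The ellipse ratio puts the tilt at about 5° now. I'll release and measure.

```bash
python3 -m crank '0 0 0 0 1;0 0 0 0 1;0 0 0 0 1;0 0 0 0 1;0 0 -0.2 0 1;0 0 -0.2 0 1;0 0 -0.2 0 1;0 0 -0.2 0 1;0 0 0 0 1;0 0 0 0 1' >/dev/null; python3 stand.py .081|grep side; python3 go.py .44 -.215 .040
```

```text
side px [183.2 212.9] c,r [0.6628 0.0915 0.019 ] resid 0.0003
side px [193.2 188. ] c,r [ 0.6541 -0.0033  0.0188] resid 0.0003
side px [330.8 170. ] c,r [ 0.2669 -0.1273  0.018 ] resid 0.002
side px [275.1 144.6] c,r [ 0.4395 -0.218   0.0192] resid 0.0009
tcp [ 0.4389 -0.2122  0.2057] yaw of y -7.05 total units [-0.0137  0.0085  0.8287]
```

Standing at (0.4395, -0.218). I'll regrasp it and go to pocket 2 at (0.641, -0.0835).

```bash
python3 -m crank '-0.028 0.006 0 0 1;0 0 0.2 0 1;0 0 0.2 0 1;0 0 0.2 0 1;0 0 0.2 0 1;0 0 0.03 0 1;0 0 0 0 -1;0 0 0 0 -1;0 0 0 0 -1;0 0 0 0 -1' 15;python3 -m crank '0 0 0 0 -1;0 0 0 0 -1;0 0 0 0 -1;0 0 -0.2 0 -1;0 0 -0.2 0 -1;0 0 0 0 -1;0 0 0 0 -1'; python3 off.py .016; python3 go.py .6409 -.0835 .075
```

```text
time: 60.65
ee_pos: [0.4409, -0.2187, 0.0423]
eef_rot: [0.749, 0.662, 0.0, 0.001]
ft_force: [0.6, -0.1, 1.1]
width: 0.0629
grip_force: 0.6
time: 61.35
ee_pos: [0.4402, -0.2184, 0.1214]
eef_rot: [0.749, 0.662, 0.0, 0.001]
ft_force: [-1.0, 0.6, -3.3]
width: 0.058
grip_force: 15.0
glass c,r [ 0.4407 -0.2162  0.0206] offset tool x,y mm [2.1 0.9]
glass c,r [ 0.4409 -0.2164  0.0208] offset tool x,y mm [1.8 1.2]
glass c,r [ 0.4411 -0.2168  0.0211] offset tool x,y mm [1.5 1.5]
tcp [ 0.4395 -0.2181  0.1203] yaw of y -7.07 total units [0.7918 0.9168 0.2259]
```

```bash
python3 -m crank '0.132 0.153 0 0 -1;0.132 0.153 0 0 -1;0.132 0.153 0 0 -1;0.132 0.153 0 0 -1;0.132 0.153 0 0 -1;0.129 0.153 0 0 -1;0 0 0 0 -1;0 0 0.1 0 -1;0 0 0.1 0 -1;0 0 0 0 -1'; python3 go.py .6412 -.0842 .06
```

```text
time: 62.4
ee_pos: [0.6386, -0.0841, 0.0761]
eef_rot: [0.749, 0.662, -0.003, -0.003]
ft_force: [-0.3, -0.7, -3.9]
width: 0.058
grip_force: 15.0
tcp [ 0.6386 -0.0841  0.0761] yaw of y -7.03 total units [0.001  0.0137 0.0802]
```

```bash
python3 -m crank '0 0.008 0.02 0 -1;0 0 0.02 0 -1;0 0 0 0 -1'|grep -E "ee_pos|ft"; python3 -m crank '0 0 0.02 0 -1;0 0 0 0 -1'|grep -E "ee_pos|ft"; python3 -m crank '0 0 0.02 0 -1;0 0 0 0 -1'|grep -E "ee_pos|ft"; python3 -m crank '0 0 0.025 0 -1;0 0 0 0 -1'|grep -E "ee_pos|ft"
```

```text
ee_pos: [0.6432, -0.0843, 0.0729]
ft_force: [-0.2, 1.3, -2.8]
ee_pos: [0.6432, -0.0845, 0.069]
ft_force: [-0.1, 0.2, -3.4]
ee_pos: [0.6428, -0.0843, 0.0643]
ft_force: [-1.6, -0.8, -2.7]
ee_pos: [0.6428, -0.0842, 0.059]
ft_force: [-0.3, -0.8, -3.6]
```

```bash
python3 -m crank '0 0 0.015 0 -1;0 0 0 0 -1'|grep -E "ee_pos|ft"; python3 -m crank '0 0 0 0 0.8;0 0 0 0 0.8;0 0 0 0 0.8;0 0 -0.1 0 0.8;0 0 -0.2 0 1;0 0 -0.2 0 1;0 -0.2 0 0.085 1;0 -0.2 0 0.085 1;0 -0.2 0 0.085 1;0 0 0 0 1'>/dev/null
python3 - <<'E'
from h import *
t=cam("top");im=cv2.cvtColor(t["img"],cv2.COLOR_BGR2HSV)
x,y,w,h=335,192,38,45;c=t["img"][y:y+h,x:x+w].astype(int)
sat=c.max(2)-c.min(2)
for nm,k in(("dark",(c.max(2)<62)&(sat<25)),("bright",(c.mean(2)>85)&(sat<30))):
    n,l,st,ce=cv2.connectedComponentsWithStats(k.astype(np.uint8))
    for i in range(1,n):
        if st[i,4]>10:
            pts=np.argwhere(l==i)[:,::-1]+[x,y];P=onz(t,pts,.04)[:,:2]*1000;b=cv2.minAreaRect(np.float32(P))
            print(nm,st[i],(ce[i]+[x,y]).round(1),P.mean(0).round(1),np.round(b[1],1),round(b[2],1))
E
python3 stand.py .097; python3 go.py .45 -.405 .012
```

```text
ee_pos: [0.6431, -0.0843, 0.0576]
ft_force: [-4.6, -1.1, 4.5]
dark [30  6  4 11 14] [365.4 204.1] [ 491.  -425.9] [36.6 10.3] 14.8
dark [  6  15  25  21 231] [355.1 216.5] [ 446.8 -387.8] [75.  62.9] 65.4
bright [ 9 11 12 15 91] [349.  209.6] [ 470.8 -367.1] [25.5 57.7] 57.8
bright [25 22  8 12 41] [363.4 219.4] [ 436.8 -417. ] [10.9 44.7] 61.7
bright [34 30  1 15 15] [369. 229.] [ 403.5 -435.5] [ 0.  48.8] 88.0
top px [239.7 155.4] c,r [0.6459 0.0148 0.0172] resid 0.0015
top px [213.2 152.6] c,r [0.6548 0.1055 0.0186] resid 0.0004
side px [183.2 212.9] c,r [0.6586 0.105  0.0187] resid 0.0003
side px [193.1 188. ] c,r [0.6501 0.0116 0.0184] resid 0.0003
side px [330.7 170. ] c,r [ 0.2693 -0.1104  0.0176] resid 0.0019
side px [201.5 165.1] c,r [ 0.6442 -0.0825  0.0185] resid 0.0004
tcp [ 0.5285 -0.0542  0.1574] yaw of y -29.95 total units [-1.7156  0.5346  0.7276]
```

C is seated too; the side view gives (0.644, -0.083). For lens D the ring and flange centroids are 60 mm apart (61 expected), so its grip point is (0.450, -0.404).

```bash
python3 -m crank '-0.2137 0.0667 0 0.02 1;-0.2137 0.0667 0 0 1;-0.2137 0.0667 0 0 1;-0.2137 0.0667 0 0 1;-0.2137 0.0667 0 0 1;-0.2137 0.0667 0 0 1;-0.2137 0.0667 0 0 1;-0.2137 0.0667 0 0 1;0 0 0 0 1;0 0 0.2 0 1'>/dev/null; python3 -m crank '0 0 0.2 0 1;0 0 0.2 0 1;0 0 0.1 0 1;0 0 0 0 1;0 0 0 0 1'|grep -E "ee_pos|ft"; python3 go.py .4502 -.4038 .0105
```

```text
ee_pos: [0.4405, -0.4016, 0.0172]
ft_force: [0.8, 0.1, 0.2]
tcp [ 0.4405 -0.4016  0.0172] yaw of y -31.78 total units [0.0161 0.0472 0.0337]
```

```bash
python3 -m crank '0.016 0.047 0.032 0 1;0 0 0 0 1;0 0 0 0 -1;0 0 0 0 -1;0 0 0 0 -1;0 0 0 0 -1;0 0 0 0 -1;0 0 0 0 -1;0 0 0 0 -1' 3|grep -E "ee_pos|ft|wid" ; python3 -m crank '0.0285 0 -0.0375 0 -1;0.035 0 -0.0325 0 -1;0.035 0 -0.0345 0 -1;0.03 0 -0.0315 0 -1;0.025 0 -0.0225 0 -1;0.02 0 -0.03 0 -1;0 0 -0.06 0 -1;0 0 -0.06 0 -1;0 0 0 0 -1;0 0 0 0 -1'>/dev/null; python3 -m crank '0 0 0 0 -1;0 0 0 0 -1;0 0 0 0 -1'
cat >> off.py <<'E'
    s=cam("side");p,r=tool();u,v=proj(s,p+[0,0,.019])[0].astype(int);k=8
    h=cv2.cvtColor(crop(s["img"],u-25,v-25,50,50,k),cv2.COLOR_BGR2HSV)
    m=((h[...,0]>40)&(h[...,0]<90)&(h[...,1]>60)&(h[...,2]>35)).astype(np.uint8)
    c=max(cv2.findContours(m,0,1)[0],key=cv2.contourArea);print("ellipse px rel grip",cv2.fitEllipse(c))
    d=np.array(s["xyz"])-p;print("upright ratio",np.sin(np.arctan2(d[2],np.hypot(*d[:2]))))
E
python3 off.py .016
```

```text
ee_pos: [0.449, -0.4034, 0.0106]
ft_force: [-3.2, 1.0, 4.1]
width: 0.0581
time: 68.35
ee_pos: [0.4674, -0.3737, 0.0718]
eef_rot: [0.874, 0.486, -0.0, -0.0]
ft_force: [-0.4, 0.5, -3.6]
width: 0.0581
grip_force: 3.0  File "off.py", line 18
    s=cam("side");p,r=tool();u,v=proj(s,p+[0,0,.019])[0].astype(int);k=8
IndentationError: unexpected indent
```

```bash
sed -i 's/^if __name__=="__main__": run/if __name__=="__main__":\n    run/' off.py; python3 off.py .016
```

```text
glass c,r [ 0.4725 -0.3387  0.0208] offset tool x,y mm [ 32.4 -14.3]
glass c,r [ 0.4726 -0.3367  0.0194] offset tool x,y mm [ 34.2 -15.2]
glass c,r [ 0.4729 -0.3353  0.0184] offset tool x,y mm [ 35.5 -15.7]
ellipse px rel grip ((188.62828063964844, 210.98297119140625), (76.846923828125, 100.11749267578125), 78.8210678100586)
upright ratio 0.6110753227873215
```

Same state as lens C (about 12° tilt, low in the pads), so I'll do the same setting-down sequence.

```bash
python3 -m crank '0 0 0.08 0 -1;0 0 0 0 -1;0 0 0 0 -1'|grep -E "ee_pos|ft"; python3 -m crank '0 0 0.025 0 -1;0 0 0 0 -1'|grep -E "ee_pos|ft"; python3 -m crank '0 0 0.02 0 -1;0 0 0 0 -1'|grep -E "ee_pos|ft"; python3 off.py .024; python3 -m crank '-0.02 0 0 0 -1;-0.02 0 0.005 0 -1;0 0 0 0 -1'|grep -E "ee_pos|ft"; python3 off.py .026
```

```text
ee_pos: [0.4672, -0.3735, 0.0553]
ft_force: [-0.7, 0.3, -3.1]
ee_pos: [0.4675, -0.374, 0.051]
ft_force: [-1.2, 0.2, -0.7]
ee_pos: [0.4675, -0.374, 0.047]
ft_force: [-1.4, -0.2, 1.6]
glass c,r [ 0.4713 -0.3723  0.0199] offset tool x,y mm [3.3 2.4]
glass c,r [ 0.4711 -0.3717  0.0195] offset tool x,y mm [3.8 1.9]
glass c,r [ 0.4709 -0.3724  0.0201] offset tool x,y mm [3.  2.1]
ellipse px rel grip ((202.0243682861328, 177.55311584472656), (73.99433135986328, 92.48907470703125), 94.96249389648438)
upright ratio 0.6203108865576179
ee_pos: [0.4627, -0.3814, 0.0458]
ft_force: [0.2, -0.5, -3.2]
glass c,r [ 0.4656 -0.3864  0.019 ] offset tool x,y mm [-3.2  5.1]
glass c,r [ 0.4651 -0.3862  0.0187] offset tool x,y mm [-3.3  4.5]
glass c,r [ 0.4646 -0.3869  0.0193] offset tool x,y mm [-4.1  4.5]
ellipse px rel grip ((201.0933837890625, 174.01193237304688), (65.02962493896484, 92.30024719238281), 104.13018798828125)
upright ratio 0.6188307261948326
```

```bash
python3 -m crank '0 0 0.012 0 -1;0 0 0 0 -1'|grep -E "ee_pos|ft"; python3 -m crank '0 0 0 0 1;0 0 0 0 1;0 0 0 0 1;0 0 0 0 1;0 0 -0.2 0 1;0 0 -0.2 0 1;0 0 -0.2 0 1;0 0 -0.2 0 1;0 0 0 0 1;0 0 0 0 1' >/dev/null; python3 stand.py .081|grep side; python3 go.py .463 -.385 .040
```

```text
ee_pos: [0.4634, -0.381, 0.0439]
ft_force: [-1.3, -1.4, 1.1]
side px [183.2 212.8] c,r [0.6629 0.0914 0.019 ] resid 0.0003
side px [193.2 188. ] c,r [ 0.6542 -0.0033  0.0188] resid 0.0004
side px [330.7 170. ] c,r [ 0.2671 -0.1274  0.0177] resid 0.002
side px [201.4 165.2] c,r [ 0.6483 -0.0986  0.0187] resid 0.0003
side px [272.7 111.1] c,r [ 0.4608 -0.3876  0.0194] resid 0.0007
tcp [ 0.4629 -0.3804  0.2026] yaw of y -31.81 total units [-0.0196  0.014   0.813 ]
```

```bash
python3 -m crank '-0.036 0.01 0 0 1;0 0 0.2 0 1;0 0 0.2 0 1;0 0 0.2 0 1;0 0 0.19 0 1;0 0 0.025 0 1;0 0 0 0 -1;0 0 0 0 -1;0 0 0 0 -1;0 0 0 0 -1' 15 >/dev/null;python3 -m crank '0 0 0 0 -1;0 0 0 0 -1;0 0 0 0 -1'; python3 -m crank '0 0 -0.2 0 -1;0 0 -0.2 0 -1;0 0 0 0 -1;0 0 0 0 -1'|grep ft; python3 off.py .016; python3 go.py .633 -.1785 .075
```

```text
time: 72.25
ee_pos: [0.4612, -0.388, 0.0419]
eef_rot: [0.874, 0.486, -0.0, 0.0]
ft_force: [-3.9, 2.7, 8.0]
width: 0.0578
grip_force: 15.0
ft_force: [-0.8, 1.1, -3.5]
glass c,r [ 0.4638 -0.3855  0.019 ] offset tool x,y mm [3.4 1.4]
glass c,r [ 0.4633 -0.386   0.0194] offset tool x,y mm [2.7 1.2]
glass c,r [ 0.4629 -0.3863  0.0196] offset tool x,y mm [2.3 1.1]
ellipse px rel grip ((200.07510375976562, 165.63485717773438), (60.63579177856445, 97.6817398071289), 96.799072265625)
upright ratio 0.5888690764333897
tcp [ 0.4604 -0.3873  0.1193] yaw of y -31.8 total units [1.342  0.1835 0.2214]
```

```bash
python3 -m crank '0.223 0.0306 0 0 -1;0.223 0.0306 0 0 -1;0.223 0.0306 0 0 -1;0.223 0.0306 0 0 -1;0.223 0.0306 0 0 -1;0.223 0.0306 0 0 -1;0 0 0 0 -1;0 0 0.1 0 -1;0 0 0.1 0 -1;0 0 0 0 -1' >/dev/null; python3 -m crank '0 0 0 0 -1'|grep ft; python3 go.py .6328 -.1792 .06
```

```text
ft_force: [0.7, -0.6, -2.0]
tcp [ 0.6328 -0.1796  0.0798] yaw of y -31.8 total units [ 0.0016 -0.001   0.099 ]
```

```bash
python3 -m crank '0 0 0.03 0 -1;0 0 0.03 0 -1;0 0 0 0 -1'|grep -E "ee_pos|ft"; python3 -m crank '0 0 0.02 0 -1;0 0 0 0 -1'|grep -E "ee_pos|ft"; python3 -m crank '0 0 0.02 0 -1;0 0 0 0 -1'|grep -E "ee_pos|ft"; python3 -m crank '0 0 0.015 0 -1;0 0 0 0 -1'|grep -E "ee_pos|ft"
```

```text
ee_pos: [0.6331, -0.1798, 0.0681]
ft_force: [-0.9, -0.5, -2.6]
ee_pos: [0.6334, -0.1798, 0.0644]
ft_force: [0.1, -0.5, -3.7]
ee_pos: [0.6333, -0.1797, 0.0602]
ft_force: [0.5, -0.6, -2.8]
ee_pos: [0.6338, -0.1797, 0.0579]
ft_force: [-0.3, -0.5, -2.7]
```

```bash
python3 -m crank '0 0 0.01 0 -1;0 0 0 0 -1'|grep -E "ee_pos|ft"; python3 -m crank '0 0 0 0 0.8;0 0 0 0 0.8;0 0 0 0 0.8;0 0 -0.1 0 0.8;0 0 -0.2 0 1;0 0 -0.2 0 1;0 -0.24 0 -0.08 1;0 -0.24 0 -0.08 1;0 0 -0.2 -0.09 1;0 0 0 -0.09 1'>/dev/null; python3 stand.py .097
python3 - <<'E'
from h import *
t,s=cam("top"),cam("side")
for n,c,(x,y,w,h) in(("top",t,(105,165,60,60)),("side",s,(180,265,95,85))):
    k=6;im=crop(c["img"],x,y,w,h,k);g=cv2.cvtColor(im,cv2.COLOR_BGR2HSV)
    m=((g[...,0]>10)&(g[...,0]<30)&(g[...,1]>120)&(g[...,2]>45)).astype(np.uint8);m=cv2.morphologyEx(m,cv2.MORPH_OPEN,np.ones((3,3)))
    for q in cv2.findContours(m,0,1)[0]:
        if cv2.contourArea(q)<150: continue
        q=q.reshape(-1,2);b=cv2.minAreaRect(np.float32(q));print(n,"brass",cv2.boundingRect(q),(np.array(b[0])/k+[x,y]).round(1),np.round(np.array(b[1])/k,1),round(b[2],1),"top pt",(q[q[:,1].argmin()]/k+[x,y]).round(1),"bottom",(q[q[:,1].argmax()]/k+[x,y]).round(1))
B=np.array([.514,.370,.065]);yw=np.radians(-2.4);ax=np.array([np.cos(yw),np.sin(yw),0]);ay=np.array([-np.sin(yw),np.cos(yw),0])
for th in(.3,.5,.7,.9,1.1):
    d=ax*np.sin(th-.7)+np.array([0,0,np.cos(th-.7)])
    P=[B+ay*.022+d*l for l in(.02,.071)];print(th,"side",proj(s,P).round(1).tolist(),"top",proj(t,P).round(1).tolist(),"grip idle?")
d=ax*np.sin(-.7)+np.array([0,0,np.cos(.7)]);print("idle grip predicted",proj(s,B+d*.12).round(1),proj(t,B+d*.12).round(1))
E
```

```text
ee_pos: [0.6338, -0.1797, 0.0577]
ft_force: [-7.3, 1.6, 12.6]
top px [267.9 157.3] c,r [ 0.6401 -0.0811  0.0188] resid 0.0004
top px [240.4 155.3] c,r [0.646  0.0124 0.0186] resid 0.0003
top px [213.2 152.6] c,r [0.6548 0.1054 0.0186] resid 0.0004
side px [183.2 212.9] c,r [0.6586 0.105  0.0187] resid 0.0003
side px [193.2 188. ] c,r [0.6501 0.0116 0.0185] resid 0.0003
side px [330.8 169.9] c,r [ 0.2691 -0.1102  0.0179] resid 0.0019
side px [201.3 165.2] c,r [ 0.6443 -0.0821  0.0184] resid 0.0003
side px [209.8 143.7] c,r [ 0.6362 -0.1785  0.0187] resid 0.0003
top brass (115, 144, 13, 34) [125.1 191.8] [1.8 5.6] 6.8 top pt [124.8 189. ] bottom [124.5 194.5]
side brass (219, 241, 52, 94) [219.2 312.8] [ 8.7 14.8] 19.6 top pt [218.7 305.2] bottom [220.2 320.7]
0.3 side [[223.4, 317.5], [231.7, 308.4]] top [[127.7, 194.7], [123.7, 197.8]] grip idle?
0.5 side [[221.8, 317.0], [225.6, 306.5]] top [[127.7, 193.5], [123.8, 193.5]] grip idle?
0.7 side [[220.0, 316.7], [219.2, 305.2]] top [[127.8, 192.3], [124.1, 189.2]] grip idle?
0.9 side [[218.3, 316.5], [213.0, 304.6]] top [[127.9, 191.2], [124.6, 185.1]] grip idle?
1.1 side [[216.7, 316.5], [207.0, 304.7]] top [[128.1, 190.2], [125.4, 181.4]] grip idle?
idle grip predicted [[255.9 296.7]] [[126.8 211.8]]
```

All four lenses are seated, with consistent circle fits at z = 97 mm. The brass tip at side pixel (218.7,305.2) matches the 0.70 rad prediction (219.2,305.2), so the index is at about 0.70. I'll go to the lever now.

```bash
python3 -m crank '0 -0.2 -0.1 0 1;0 -0.2 -0.1 0 1;0 0 0 -0.013 1;0 0 0 0 1' |grep -E "ee_pos"; python3 go.py .445 .366 .25
```

```text
ee_pos: [0.4692, -0.1333, 0.236]
tcp [ 0.4692 -0.1333  0.236 ] yaw of y -0.22 total units [ 2.4958 -0.1308 -0.0724]
```

```bash
python3 -m crank '0.24 -0.012 -0.01 0 1;0.24 -0.012 -0.01 0 1;0.24 -0.012 -0.01 0 1;0.24 -0.012 -0.01 0 1;0.24 -0.012 -0.01 0 1;0.24 -0.012 0 0 1;0.24 -0.012 0 0 1;0.24 -0.012 0 0 1;0.24 -0.012 0 0 1;0.24 -0.012 0 0 1'>/dev/null; python3 -m crank '0.1 0 0 0 1;0 0 0 0 1;0 0 0 0 1'|grep -E "ee_pos"; python3 go.py .44 .366 .15
```

```text
ee_pos: [0.4453, 0.3678, 0.2444]
tcp [0.4453 0.3678 0.2444] yaw of y -0.05 total units [-0.0093 -0.0254  0.4719]
```

```bash
python3 -m crank '0 -0.025 0.15 0 1;0 0 0.17 0 1;0 0 0.15 0 1;0 0 0 0 1;0 0.06 0 0 1;0 0.06 -0.01 0 1;0 0.06 -0.02 0 1;0 0.06 -0.02 0 1;0 0.06 -0.02 0 1;0 0.06 -0.01 0 1'|grep -E "ee_pos|ft"; python3 -m crank '0 0.05 0 0 1;0 0 0 0 1;0 0 0 0 1'|grep -E "ee_pos|ft"
cat > lev.py <<'E'
from h import *
s=cam("side");p,r=tool()
B=np.array([.514,.370,.065]);yw=np.radians(-2.4);ax=np.array([np.cos(yw),np.sin(yw),0])
for th in(.5,.6,.7,.8):
    d=ax*np.sin(th-.7)+np.array([0,0,np.cos(th-.7)]);print(th,"bar at .06,.09 and grip",proj(s,[B+d*.06,B+d*.09,B+d*.12]).round(1).tolist())
print("finger inner x",p[0]-.0435,"theta if touching grip",.7+np.arcsin((p[0]-.0435+.013-.514)/.12))
for v in range(278,306,3):print(v," ".join(f"{q:3d}" for q in s["img"][v,195:245].mean(1).astype(int)))
E
python3 lev.py
```

```text
ee_pos: [0.5134, 0.3681, 0.17]
ft_force: [-4.2, 0.1, 4.5]
ee_pos: [0.5231, 0.367, 0.1679]
ft_force: [-0.1, -0.3, 0.2]
0.5 bar at .06,.09 and grip [[226.6, 300.3], [229.0, 293.7], [231.4, 286.9]]
0.6 bar at .06,.09 and grip [[224.0, 299.7], [224.9, 292.8], [226.0, 285.6]]
0.7 bar at .06,.09 and grip [[221.3, 299.3], [220.9, 292.1], [220.5, 284.7]]
0.8 bar at .06,.09 and grip [[218.7, 299.0], [216.9, 291.7], [215.0, 284.0]]
finger inner x 0.4792566451310224 theta if touching grip 0.5177989533190837
278   0  25  83 134 143 142 134 126 126 122 110  95  96  89  70  58  66  75  74  81  85  84  90  95  96  95  95  95  87  89 103 119 134 138 135 125 116 109 101 100  87  63  30  17  17  20  13  21  26  20
281   5  10  63 133 151 156 158 162 164 163 156 149 145 151 149 124  91  91 118 138 148 158 163 170 169 165 157 155 132  68  15  15  12  23  21  24  28  30  27  34  35  37  30  25  14  19  23  28  29  30
284   7  37  95 140 156 154 158 165 162 154 152 141 149 149 148 149 145 152 142 130 127 108 104 100 102 110 103  98  63  22  12   9   2   1  11   6  15   3  10  10  43  62  31  16  16  13  1
[... 741 characters left out ...]
  88  57  42  28  32  28  57  77  85 112 145 160 165 171 177 176 175 175 164 154 124  99
299  97  97  94  66  37  20  25  33  39  49  50  53  62  64  69  66  68  68  73  83 111 112  87  62  59  60  57  61  61  57  56  55  57  56  84 126 143 152 160 157 158 171 174 166 147 116 102 100 103  99
302  98  92  62  21   8  11   9   8   7  22  37  49  60  55  58  60  51  51  47  44  44  54  39  33  34  42  51  60  63  67  63  56  48  28  34  76 113 122 136 140 123 109  94  90  87  96  97 107  99  97
305 109  85  54  37  21  17  18  16  28  41  47  51  47  39  38  44  43  42  48  43  52  73  55  62  69  76  79  72  64  63  58  45  29  27  23  35  42  41  33  42  38  37  43  57  59  56  59  59  59  62
```

```bash
python3 -m crank '0 0.04 0 0 1;0 0.04 0 0 1;0 0 0 0 1;0 0 0 0 1'|grep -E "ee_pos|ft"
cat > lev2.py <<'E'
from h import *
s=cam("side");p,r=tool();k=4
B=np.array([.514,.370,.065]);yw=np.radians(-2.4);ax=np.array([np.cos(yw),np.sin(yw),0])
for th in(.6,.7,.8):
    d=ax*np.sin(th-.7)+np.array([0,0,np.cos(th-.7)]);print(th,"grip",proj(s,[B+d*.12]).round(1).tolist())
print("theta if touching grip",.7+np.arcsin((p[0]-.0435+.013-.514)/.12))
im=s["img"].mean(2)
for v in(284,286,288,290,292):
    row=im[v,205:240];d=np.where(row<32)[0]+205
    g=np.split(d,np.where(np.diff(d)>1)[0]+1);print(v,[(int(q[0]),int(q[-1])) for q in g if len(q)>3])
E
python3 lev2.py
```

```text
ee_pos: [0.539, 0.367, 0.1676]
ft_force: [-1.0, 0.2, -0.2]
0.6 grip [[226.0, 285.6]]
0.7 grip [[220.5, 284.7]]
0.8 grip [[215.0, 284.0]]
theta if touching grip 0.6521055135430993
284 [(217, 239)]
286 [(217, 227), (229, 232)]
288 [(216, 226)]
290 [(216, 226)]
292 [(217, 225)]
```

Run:
```python
import cv2,numpy as np
g=cv2.imread("pics/g3.png")[:,440:];print(g.shape)
for nm,im,k,x,y in(("idle",g,4,180,260),("start",cv2.imread("pics/side0.png"),1,0,0)):
    if k==1: im=cv2.resize(im[255:355,180:270],None,fx=4,fy=4,interpolation=cv2.INTER_CUBIC);k,x,y=4,180,255
    m=(im.max(2)<34).astype(np.uint8)
    for q in cv2.findContours(m,0,1)[0]:
        if cv2.contourArea(q)>400:
            b=cv2.minAreaRect(q);r=cv2.boundingRect(q);print(nm,np.round(np.array(b[0])/k+[x,y],1),np.round(np.array(b[1])/k,1),np.array(r[:2])/k+[x,y],np.array(r[2:])/k)
from h import *
s=cam("side");B=np.array([.514,.370,.065]);yw=np.radians(-2.4);ax=np.array([np.cos(yw),np.sin(yw),0])
for th in(0,.83):
    d=ax*np.sin(th-.7)+np.array([0,0,np.cos(th-.7)]);print(th,proj(s,[B+d*.12]))
```

```text
(400, 360, 3)
idle [218.2 329.2] [13.2  5.2] [211.75 326.5 ] [13.25  5.5 ]
idle [254.4 298. ] [10.3 17.1] [248.  289.5] [12.5 17. ]
start [218. 329.] [13.4  5.2] [211.5  325.75] [13.5   6.25]
start [201.4 303. ] [5.5 6.2] [198.25 300.25] [6.5  5.75]
start [226.6 303.5] [12.6  6.3] [221.5 299.5] [ 8.75 10.25]
start [213.9 285.1] [11.1 17.9] [207.75 276.25] [12.5  18.25]
0 [[255.88881485 296.7302946 ]]
0.83 [[213.35309471 283.91134706]]
```

The idle-frame check gives a -1.5 px bias. With that applied, image and kinematics agree: the lever is at 0.655. The index needs a better estimate, so I'll use the centreline of the brass.

Run:
```python
from h import *
def mids(img,lab):
    k=6;x,y=205,300;im=crop(img,x,y,30,25,k);g=cv2.cvtColor(im,cv2.COLOR_BGR2HSV)
    m=((g[...,0]>8)&(g[...,0]<32)&(g[...,1]>100)&(g[...,2]>40)).astype(np.uint8)
    n,l,st,ce=cv2.connectedComponentsWithStats(m);i=1+st[1:,4].argmax();m=l==i
    out=[]
    for r in range(0,m.shape[0],6):
        c=np.where(m[r])[0]
        if len(c)>4: out.append((round(r/k+y,1),round(c.mean()/k+x-.4,2),round(len(c)/k,1)))
    print(lab,out)
mids(cv2.imread("pics/side0.png"),"start");s=cam("side");mids(s["img"],"now")
B=np.array([.514,.370,.065]);yw=np.radians(-2.4);ax=np.array([np.cos(yw),np.sin(yw),0]);ay=np.array([-ax[1],ax[0],0])
for th in(.5,.6,.7,.8):
    d=ax*np.sin(th-.7)+np.array([0,0,np.cos(th-.7)]);print(th,proj(s,[B+ay*.022+d*l for l in(.01,.025,.04,.055,.071)]).round(1).tolist())
```

```text
start [(305.0, np.float64(220.27), 1.5), (306.0, np.float64(219.27), 5.8), (307.0, np.float64(219.35), 7.7), (308.0, np.float64(220.35), 9.7), (309.0, np.float64(221.02), 9.3), (310.0, np.float64(221.27), 7.8), (311.0, np.float64(220.93), 6.5), (312.0, np.float64(220.1), 4.8), (313.0, np.float64(219.85), 4.3), (314.0, np.float64(219.77), 4.2), (315.0, np.float64(219.6), 4.2), (316.0, np.float64(219.43), 4.2), (317.0, np.float64(219.35), 4.3), (318.0, np.float64(219.27), 4.2), (319.0, np.float64(219.27), 4.5), (320.0, np.float64(219.18), 4.3)]
now [(306.0, np.float64(219.52), 5.7), (307.0, np.float64(219.6), 7.8), (308.0, np.float64(220.52), 9.7), (309.0, np.float64(221.1), 9.2), (310.0, np.float64(221.6), 7.8), (311.0, np.float64(220.93), 6.2), (312.0, np.float64(220.02), 5.0), (313.0, np.float64(219.6), 4.8), (314.0, np.float64(219.6), 4.5), (315.0, np.float64(219.52), 4.3), (316.0, np.float64(219.27), 4.5), (317.0, np.float64(219.18), 4.7), (318.0, np.float64(219.27), 4.5), (319.0, np.float64(219.18), 4.3), (320.0, np.float64(219.18), 4.0)]
0.5 [[221.0, 319.0], [222.1, 316.0], [223.2, 313.0], [224.4, 309.9], [225.6, 306.5]]
0.6 [[220.6, 318.9], [221.0, 315.8], [221.5, 312.6], [221.9, 309.3], [222.4, 305.8]]
0.7 [[220.2, 318.8], [220.0, 315.6], [219.7, 312.3], [219.5, 308.9], [219.2, 305.2]]
0.8 [[219.7, 318.8], [218.9, 315.5], [218.0, 312.1], [217.1, 308.6], [216.1, 304.8]]
```

The brass centreline slope and position both give an index angle of about 0.63, against a lever at about 0.655, which is within tolerance. I'll back the finger off and wait more than 3 s.

```bash
python3 -m crank '0 -0.06 0 0 1;0 -0.06 0 0 1;0 0 0 0 1;0 0 0 0 1'|grep -E "time|ee_pos|ft|grip"; python3 lev2.py; for i in 1 2 3 4; do python3 -m crank '0 0 0 0 1;0 0 0 0 1;0 0 0 0 1;0 0 0 0 1;0 0 0 0 1;0 0 0 0 1;0 0 0 0 1;0 0 0 0 1;0 0 0 0 1;0 0 0 0 1' |grep -E "time|ft|grip"; done; python3 lev2.py|tail -5
```

```text
time: 80.15
ee_pos: [0.5141, 0.3672, 0.1681]
ft_force: [1.5, -0.0, 0.4]
grip_force: 0.0
0.6 grip [[226.0, 285.6]]
0.7 grip [[220.5, 284.7]]
0.8 grip [[215.0, 284.0]]
theta if touching grip 0.4481079627703281
284 [(217, 227)]
286 [(217, 226)]
288 [(216, 226)]
290 [(216, 226)]
292 [(217, 225)]
time: 81.2
ft_force: [0.2, 0.0, -0.4]
grip_force: 0.0
time: 82.2
ft_force: [-0.6, -0.0, -0.2]
grip_force: 0.0
time: 83.2
ft_force: [-0.5, -0.8, 0.4]
grip_force: 0.0
time: 84.2
ft_force: [-0.9, -0.4, -0.5]
grip_force: 0.0
284 [(217, 227)]
286 [(217, 226)]
288 [(216, 226)]
290 [(216, 226)]
292 [(217, 225)]
```

```bash
python3 -m crank '0 -0.08 0 0 1;0 -0.08 0.01 0 1;0 -0.08 0.02 0 1;0 -0.08 0.02 0 1;0 -0.08 0.02 0 1;0 -0.08 0.015 0 1;0 0 0 0 1;0 0 0 0 1'|grep -E "ee_pos|ft"; python3 -m crank '0 -0.03 0 0 1;0 0 0 0 1'|grep -E "ee_pos|ft"; python3 -m crank '0 -0.015 0 0 1;0 0 0 0 1'|grep -E "ee_pos|ft"
```

```text
ee_pos: [0.4189, 0.3671, 0.151]
ft_force: [-0.4, -0.1, 0.7]
ee_pos: [0.4126, 0.3672, 0.1509]
ft_force: [0.6, -0.2, 0.8]
ee_pos: [0.4096, 0.3672, 0.1508]
ft_force: [1.7, 0.4, 0.1]
```

```bash
python3 -m crank '0 -0.02 0 0 1;0 0 0 0 1'|grep -E "ee_pos|ft"; python3 -m crank '0 -0.015 0 0 1;0 0 0 0 1'|grep -E "ee_pos|ft"
```

```text
ee_pos: [0.4082, 0.3669, 0.1509]
ft_force: [14.0, 2.5, -6.6]
ee_pos: [0.408, 0.3668, 0.1508]
ft_force: [26.0, 6.8, -16.5]
```

On its stop again. I'll back off, lift clear, check everything and hand in.

```bash
python3 -m crank '0 0.1 0 0 1;0 0.05 0 0 1;0 0 0 0 1;0 0 -0.2 0 1;0 0 -0.2 0 1;0 0 -0.1 0 1;-0.2 0 0 0 1;-0.2 0 0 0 1;-0.2 0 0 0 1;-0.2 0 0 0 1' >/dev/null; python3 -m crank '-0.2 0 0 0 1;0 0 0 0 1;0 0 0 0 1;0 0 0 0 1;0 0 0 0 1'; python3 stand.py .097|grep side
python3 - <<'E'
from h import *
s=cam("side");im=cv2.resize(s["img"][255:355,180:275],None,fx=4,fy=4,interpolation=cv2.INTER_CUBIC)
for q in cv2.findContours((im.max(2)<34).astype(np.uint8),0,1)[0]:
    if cv2.contourArea(q)>1500: print("grip",np.array(cv2.minAreaRect(q)[0])/4+[180,255])
E
```

```text
time: 87.35
ee_pos: [0.4318, 0.1688, 0.2507]
eef_rot: [0.706, 0.708, 0.0, -0.0]
ft_force: [-0.1, 0.2, 0.4]
width: 0.0868
grip_force: 0.0
side px [183.2 212.9] c,r [0.6587 0.105  0.0187] resid 0.0003
side px [193.2 188. ] c,r [0.6501 0.0117 0.0184] resid 0.0004
side px [330.8 170. ] c,r [ 0.2691 -0.1104  0.0178] resid 0.002
side px [201.4 165.1] c,r [ 0.6444 -0.0822  0.0184] resid 0.0003
side px [209.8 143.7] c,r [ 0.6362 -0.1785  0.0181] resid 0.0004
grip [254.63941193 297.94710922]
```

The lever is back at its idle pixel position (254.6,297.9), and all four lenses are seated.

```bash
python3 -c "
from bench import workorder
print(workorder.close_job())"
```

```text
the job is handed in; nothing more can be done
None
```

The job is handed in, but the hand-in returned no verdict: by the cameras, all four lenses stand seated in their pockets, the lever stood released for about 4 s at about 0.655 rad (index measured at about 0.63), and it is now back at idle with the robot clear.

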